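Pack the thimble cases and key-lock the tin chest

TASK

Pack every thimble case on the table into the open tin chest, then press the chest's lid fully shut past its spring catch. Take the hex key from its stand, push it fully down into the lock's hex socket and, leaving it in the socket while you regrasp, turn the lock clockwise with the key until it stops, about three quarter turns; then put the key back fully down in its stand. Leave the other pieces of the collection standing where they are.

Things in the scene. Friction and masses are not known exactly. Their poses are not given: they have to be found in the camera images.
- chest: green tin sewing chest, fixed, open on top when its lid is up. Origin: centre of its underside, on the table. Outside 220 mm along its x, 200 mm along its y, walls 70 mm high and 4 mm thick, inner floor 4 mm above the table. The lid is hinged along its +y wall; the lock stands outside the middle of its -y wall on a pedestal 60 x 62 mm wide and 62 mm high; the spring catch is outside the -y wall at x = +70 mm
- lid (a joint): lid angle in rad: 0 fully shut, 1.57 straight up, it leans outward beyond that (limit 1.95). Stiff brass stays: the lid stays at whatever angle it is left and a push of 2 to 6 N at its free edge moves it. In the last 15 mm of the free edge's travel a nib on the lid must be pressed past a spring catch (about 10 to 15 N down on the lid near its free edge); past it the lid snaps down and is held shut. Fully shut means below 0.03 rad
- lid_hinge (a point): point on the lid's hinge line, middle of its length, 71 mm above the table; it turns with the lid: the lid's plate runs from here 208 mm along the point's -y axis, its outer face lies 9 to 11 mm along +z; x along the hinge. The lid plate is 224 mm wide along x
- lid_edge (a point): middle of the lid's free edge, on its outer face
- lock (a joint): angle of the lock in rad, growing clockwise seen from above; starts between 0 and 0.5, hard stop at 4.71 = locked (red tongue over the lid's edge). It stays where it is left and takes about 0.25 N m to turn
- socket (a point): centre of the mouth of the lock's hex socket, 100 mm above the table (shut lid's top: 82 mm); turns with the lock, z up, the red tongue along its x axis (tongue reaches 50 mm from the centre, is 16 mm wide and lies 83 to 89 mm above the table). The socket is 24 mm across flats with flats facing x and every 60 degrees, 34 mm deep, its mouth chamfered 4 mm out to 32 mm across; the brass body round it is 42 mm across flats
- key_grip (a point): centre of the square orange handle of the hex key, 30 x 30 mm and 60 mm tall, flats facing its x and y axes. Key: 200 g, 105 mm long, upright in its stand at the start; collar 44 mm wide with its underside 32 mm above the key's tip; handle from 45 to 105 mm above the tip
- key_tip (a point): lower end of the key on its axis, z along the key up to the handle. Round nose 17 mm wide for the first 6 mm, then a hex 22 mm across flats with flats facing the key's x axis and every 60 degrees, up to the collar. Fully in the socket or in the stand, the collar rests on the rim with the tip 32 mm below the mouth, and the key then stands by itself when let go. In the socket it has about 10 degrees of turning play
- stand_hole (a point): centre of the mouth of the key stand's square hole (35 x 35 mm, 38 mm deep), 45 mm above the table; the stand is a fixed dark wooden block 70 x 70 x 45 mm, sides along the point's x and y
- case1_mid (a point): red thimble case: a rigid closed box 64 x 44 x 44 mm (long side along its x axis), about 90 g, one of two to four that are there; the point is its centre
- case2_mid (a point): blue thimble case: a rigid closed box 64 x 44 x 44 mm (long side along its x axis), about 90 g, one of two to four that are there; the point is its centre
- case3_mid (a point): black thimble case: a rigid closed box 64 x 44 x 44 mm (long side along its x axis), about 90 g, one of two to four that are there; the point is its centre
- case4_mid (a point): cream thimble case: a rigid closed box 64 x 44 x 44 mm (long side along its x axis), about 90 g, one of two to four that are there; the point is its centre
- brass_thimble: dented brass thimble, 22 mm wide, 26 mm tall, loose, stands on the table and is to be left alone; origin at the centre of its underside
- violet_thimble: pressed violet glass thimble, 22 mm wide, 26 mm tall, loose, stands on the table and is to be left alone; origin at the centre of its underside
- mushroom: wooden darning mushroom standing on its stem, cap 72 mm wide, 108 mm tall, loose, stands on the table and is to be left alone; origin at the centre of its underside
- teacup: white porcelain doll's teacup, 56 mm wide, 40 mm tall, loose, stands on the table and is to be left alone; origin at the centre of its underside
- reel_a: empty red plastic reel, 36 mm wide, 50 mm tall, loose, stands on the table and is to be left alone; origin at the centre of its underside
- reel_b: empty blue plastic reel, 36 mm wide, 50 mm tall, loose, stands on the table and is to be left alone; origin at the centre of its underside
- pincushion: blue pincushion, 72 mm wide, 35 mm tall, loose, stands on the table and is to be left alone; origin at the centre of its underside
Things that resemble listed ones, but are neither listed nor needed, are in the scene too. What is shaped like the part that bears case4_mid but orange or turquoise is not meant. Leave any purple look-alike of the part that bears key_grip alone.

How it is judged:
By the outcome, as a careful person would: the job done as asked, in the order asked, and still so for the second after the job is handed in, with the robot touching nothing.
Of case1, case2, case3, case4 only 2 to 4 are there at a start; the rules pass over those that are not, and their reading is None.
At some moment in a run one of case1, case2, case3, case4 may be knocked a few centimetres aside while the robot is not near it.
It also fails if it takes over 210 s, if anything falls off the work surface, if the arm or the gripper's body presses on something with over 40 N, if the wrist force passes 120 N, or if a joint passes its speed limit or range.

ROBOT

A 7-joint arm with a two-finger parallel gripper is mounted at the origin on the work surface. World frame = base frame: x ahead of the robot, y to its left, z up, the work surface at z = 0. Lengths are in m, angles in rad, forces in N, time in s.
With the tool pointing down it reaches from about 0.35 to 0.775 m from the base axis. Payload 3.1 kg.
Tool frame: the origin (TCP) lies at the very end of the fingers, on their centre line; the grasp point (between the pads) lies 19 mm behind it; z points along the fingers, y is the line along which they close (so a half turn about z gives the same grasp; the last joint's range is limited). The gripper opens to 85 mm and grips with 20 to 120 N. Pads are 22 mm wide; open, the fingers measure 114 mm over their backs; the gripper's body (76 mm by 85 mm) begins 54 mm behind the grasp point. The pads swing forward as they close: fully open they stand 13 mm farther back than shut.
Start: joints at [-1.238, 0.311, 0.014, 1.512, -0.004, 1.319, -0.027], TCP at [0.201, 0.512, 0.231] pointing down, gripper open.
Joint ranges: [-2.7, 2.7], [-0.3, 1.91], [-1.27, 1.3], [0.12, 2.57], [-1.44, 4.58], [0.2, 2.03], [-3.05, 3.05]. Speed limits (rad/s): [2.79, 2.79, 3.14, 3.14, 3.14, 3.14, 3.14].

INTERFACE

Orientations are given as [roll, pitch, yaw] about the fixed x, y, z axes, in that order (R = Rz(yaw) Ry(pitch) Rx(roll)).
In Python, from workcell import * gives the robot as it stands.
- The arm moves only by the shell command python3 -m inch 'ROWS' [OPENING] [FORCE]. ROWS is JSON, a list of rows, each an object with "travel": the shift along the tool's x, y, z each as a share of 0.05 m, from -1 to 1, a list of three; "roll": the turn about the tool's z as a share of 6 degrees, from -1 to 1. In form: [{"travel": [dx, dy, dz], "roll": roll}, ...]. A call has 1 to 5 rows; each row shifts and turns the commanded pose from where the row before left it, along the tool's axes as they then stand; what a row does not reach is not made up. A row lasts 1/8 s, in which the tool goes at most 62.5 mm and 10.7 degrees, less where a joint would pass 70% of its speed; a pose out of reach is approached as far as the arm can. A call with a number of a shift or a turn outside -1 to 1 is refused whole. A call with a gripper value outside its range is refused whole. OPENING is the gripper's target within -1 to 1 (fully open at 1, half-way at 0, shut at -1), set as the call begins (- or left out, the last holds). The fingers move at their own pace and stop on an object; FORCE is the grip in N (left out, the last holds). Time passes only in rows, so rows that do not move let the fingers close. It gives the time, the measured TCP pose, the force, the opening and the grip force at its end, in the units of the state.
- observe(): the state, without advancing time (a new reading comes with each control period).
- snapshot(name): name is "scene" or "top" or "wrist"; returns (picture, depth): 384x512x3 uint8, red, green, blue; 384x512 float32, m along the optical axis (not along the pixel's ray), 0 where there is no reading.
- camera_params(name): a dict with "fx", "fy", "cx", "cy" (pixels), "rvec" (rotation vector, rad) and "tvec" (3), from world to camera coordinates, as OpenCV has them; the wrist camera has in their place "mount" (4x4, takes a point from camera to tool coordinates, whose origin is the TCP and whose axes are the flange's). Camera axes: x right, y down, z forward; pixel columns grow to the right and rows downward; lengths in m; the calibration is good to about 2 mm. A picture is of the moment at which its call begins: read the wrist's pose just before it. camera_params takes no time and is no camera call.
- close_job(): hands the job in; it is judged then, once.
The state is a dict: "time_s": time; "joints": joint angles; "qd": joint speeds; "joint_efforts": joint torques, N m; "tool_pos": TCP position; "tcp_rot": TCP orientation; "ft_force": force on the tool from outside, world axes, zero at the start; "ft_torque": the same for the moment, N m; "width": finger opening in m; "finger_force": force on a finger pad.
Only numpy, scipy, OpenCV 4.12 (cv2) and the standard library are available. Lean on these libraries where they do the work, as an engineer would, in place of code of your own. Each camera call takes 0.05 s, during which the arm holds its last target. There are 200 camera calls.

## Working session

There is one attempt and no reset: what is moved stays moved. The work goes in short steps, Python scripts to look and compute and a shell command to move; the robot and the scene stay as the last step left them, time stands still between calls to the robot, and variables do not carry over. Pictures are saved under pics/ and viewed, at most 14 in all, crops included, and the job is handed in when it is done.

```bash
ls; mkdir -p pics; python3 - <<'E'
from workcell import *
import cv2,numpy as np
print(observe())
for n in("scene","top"):
    p,d=snapshot(n); np.savez(f"{n}0.npz",p=p,d=d)
    cv2.imwrite(f"pics/{n}0.png",cv2.resize(p[:,:,::-1],(800,600),interpolation=cv2.INTER_CUBIC)); print(camera_params(n))
print(camera_params("wrist"))
E
```

```text
pics
{'time_s': 0.0, 'joints': array([-1.23769728,  0.31175164,  0.01398689,  1.51306415, -0.00438292,
        1.31918607, -0.02716149]), 'qd': array([-0.00120171, -0.00045941,  0.00086549, -0.00026177,  0.00049525,
        0.00098102,  0.00080901]), 'joint_efforts': array([-8.90484880e-04, -3.79912698e+01,  1.45677952e-01, -2.30585700e+01,
        1.22626519e-02,  1.34405712e-02,  4.11073245e-06]), 'tool_pos': array([0.20107241, 0.51114457, 0.23020394]), 'tcp_rot': array([-3.13921656e+00,  1.12288624e-04,  2.76691814e+00]), 'ft_force': array([-0.41275194, -0.48074654,  0.12325797]), 'ft_torque': array([-0.07085215, -0.02773168,  0.03019456]), 'finger_force': 0.0, 'width': 0.08551567604589319}
{'fx': 453.8894969804572, 'fy': 453.8894969804572, 'cx': 255.61977730556555, 'cy': 190.6866144301741, 'rvec': array([ 0.64355614,  2.55602528, -1.26897228]), 'tvec': array([ 0.50276408, -0.06287699,  1.33684656])}
{'fx': 368.28267704646794, 'fy': 368.28267704646794, 'cx': 256.33662975238195, 'cy': 188.06201451878798, 'rvec': array([ 2.11250267, -2.17572704,  0.17677784]), 'tvec': array([-0.01441111,  0.58719978,  0.81903712])}
{'fx': 284.8857267825197, 'fy': 284.8857267825197, 'cx': 250.9537297213366, 'cy': 196.9880482132892, 'mount': array([[ 3.52612329e-04, -9.60589213e-01, -2.77971651e-01,
         7.16320295e-02],
       [ 9.99999918e-01,  2.83436188e-04,  2.89045861e-04,
         2.34712043e-04],
       [-1.98867111e-04, -2.77971730e-01,  9.60589235e-01,
        -1.42878353e-01],
       [ 0.00000000e+00,  0.00000000e+00,  0.00000000e+00,
         1.00000000e+00]])}
```

View pics/scene0.png

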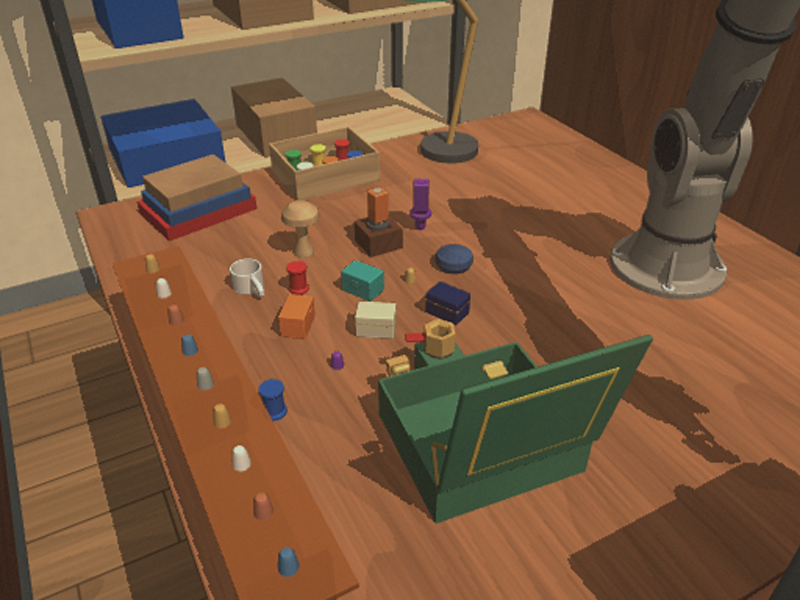

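View pics/top0.png

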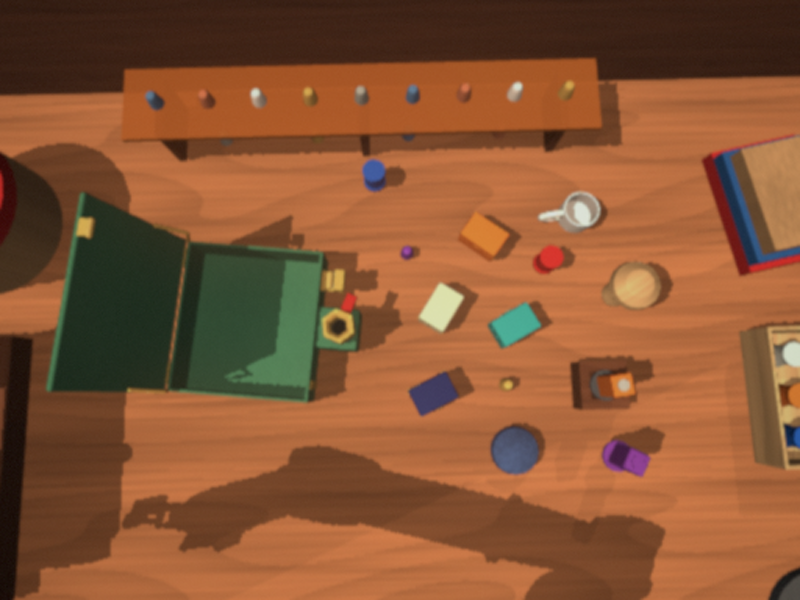

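The top view (pixels in the 800x600 picture) shows these candidates:
- **Cases:** cream (441,307) and dark navy/black (434,394) are the wanted ones. Orange (485,235) and turquoise (515,325) are decoys.
- **Keys:** the orange-handled key in its stand (612,385) is the wanted one. The purple look-alike (625,457) is a decoy.
- **Chest:** chest at (255,320), with its lid open to the left. Lock hex at (338,325) with the red tongue at (349,301), and catch at (333,280).

Next I measure these.

```bash
cat > h.py <<'E'
import numpy as np,cv2
from scipy.spatial.transform import Rotation as Ro
from workcell import *
def cam(n,st=None):
    c=camera_params(n); K=np.array([[c['fx'],0,c['cx']],[0,c['fy'],c['cy']],[0,0,1]])
    if n=='wrist':
        T=np.eye(4);T[:3,:3]=Ro.from_euler('xyz',st['tcp_rot']).as_matrix();T[:3,3]=st['tool_pos']
        M=T@c['mount']
    else:
        W=np.eye(4);W[:3,:3]=cv2.Rodrigues(c['rvec'])[0];W[:3,3]=c['tvec'];M=np.linalg.inv(W)
    return K,M
def ray(K,M,uv,z):   # pixels -> plane z
    uv=np.atleast_2d(uv).astype(float); d=np.c_[uv,np.ones(len(uv))]@np.linalg.inv(K).T@M[:3,:3].T
    return M[:3,3]+d*((z-M[2,3])/d[:,2])[:,None]
def cloud(K,M,dep):
    v,u=np.mgrid[:384,:512]; d=np.stack([u,v,np.ones_like(u)],-1)@np.linalg.inv(K).T*dep[...,None]
    return d@M[:3,:3].T+M[:3,3]
def proj(K,M,P):
    q=(np.atleast_2d(P)-M[:3,3])@M[:3,:3]; q=q@K.T; return q[:,:2]/q[:,2:]
def rect(xy):
    (c,s,a)=cv2.minAreaRect(np.float32(xy)*1000)
    if s[0]<s[1]: s=s[::-1];a+=90
    return np.round(c,1),np.round(s,1),round((a+90)%180-90,1)
E
python3 - <<'E'
from h import *
K,M=cam('top'); f=np.load('top0.npz');p,d=f['p'],f['d']; P=cloud(K,M,d)
print('cam',M[:3,3].round(3),'world axes px',proj(K,M,[[0,0,0],[.4,0,0],[0,.4,0],[.2,.51,.23]]).round())
hsv=cv2.cvtColor(p,cv2.COLOR_RGB2HSV)
cv=lambda x,y:(int(x*.64),int(y*.64))
for n,x,y in [('cream',441,307),('dark',434,394),('orange',485,235),('turq',515,325),('keytop',622,385),('stand',580,385),('purple',636,462),('brassth',508,384),('violetth',406,252),('pinc',515,450),('mush',637,285),('cup',580,211),('redreel',549,259),('bluereel',374,175),('lidmid',120,300),('floor',255,320),('tongue',349,301),('ped',350,342),('catch',333,280)]:
    u,v=cv(x,y); print(n,p[v,u],hsv[v,u],P[v,u].round(3))
# boxes by local height segmentation
for n,x,y,h in [('cream',441,307,.044),('dark',434,394,.044),('keytop',622,385,.118),('stand',595,385,.045),('lock',338,325,.1),('purple',636,462,None),('brassth',508,384,.026),('pinc',515,450,.035),('turq',515,325,.044),('orange',485,235,.044),('redreel',549,259,.05),('mush',637,285,.108)]:
    u,v=cv(x,y); w=np.zeros(d.shape,bool);w[v-26:v+27,u-26:u+27]=1
    if h is None: h=P[v,u,2]
    m=(w&(abs(P[...,2]-h)<.006)).astype(np.uint8)
    k,l,s,c=cv2.connectedComponentsWithStats(m); i=1+np.argmax(s[1:,4]); m=l==i
    uv=np.argwhere(m)[:,::-1]
    print(n,m.sum(),'zmed',np.median(P[m][:,2]).round(4),rect(ray(K,M,uv,h)[:,:2]))
# chest rim
g=(hsv[...,0]>45)&(hsv[...,0]<90)&(hsv[...,1]>60)&(hsv[...,2]>15)
m=g&(abs(P[...,2]-.07)<.006); m[:, :int(185*.64)]=0; m[:, 330*64//100:]=0
print('rim',m.sum(),rect(ray(K,M,np.argwhere(m)[:,::-1],.07)[:,:2]))
m=g.copy(); m[:,int(185*.64):]=0; m&=P[...,2]>.09; q=P[m]
c=q.mean(0); n=np.linalg.svd(q-c,full_matrices=0)[2][2]; print('lid',m.sum(),c.round(3),n.round(3),'x,y,z range',q.min(0).round(3),q.max(0).round(3))
E
```

```text
cam [ 0.452 -0.022  0.9  ] world axes px [[250. 452.]
 [245. 268.]
 [ 69. 459.]
 [-59. 408.]]
cream [220 224 173] [ 32  58 224] [ 0.566 -0.091  0.044]
dark [67 62 98] [124  94  98] [ 0.437 -0.075  0.043]
orange [217 129  54] [ 14 192 217] [ 0.675 -0.163  0.043]
turq [ 75 173 150] [ 83 144 173] [ 0.535 -0.2    0.043]
keytop [200 183 159] [ 18  52 200] [ 0.443 -0.324  0.12 ]
stand [89 51 33] [ 10 160  89] [ 0.444 -0.291  0.045]
purple [143  66 147] [149 141 147] [ 0.341 -0.34   0.106]
brassth [214 171  83] [ 20 156 214] [ 0.45  -0.189  0.025]
violetth [154  76 156] [149 131 156] [ 0.656 -0.04   0.025]
pinc [ 83  90 117] [114  74 117] [ 0.353 -0.19   0.038]
mush [218 174 111] [ 18 125 218] [ 0.581 -0.362  0.107]
cup [220 225 214] [ 44  12 225] [ 0.72  -0.325  0.005]
redreel [215  54  45] [  2 202 215] [ 0.634 -0.257  0.051]
bluereel [ 65  92 159] [111 151 159] [0.772 0.005 0.052]
lidmid [31 45 30] [58 85 45] [0.566 0.319 0.193]
floor [51 75 52] [61 82 75] [0.561 0.198 0.001]
tongue [212  57  46] [  2 200 212] [0.573 0.043 0.088]
ped [72 92 63] [51 80 92] [0.517 0.044 0.062]
catch [169 1
[... 406 characters left out ...]
 6.1)
purple 213 zmed 0.1056 (array([ 340.3, -338.8]), array([31.3, 29. ]), 61.7)
brassth 39 zmed 0.0243 (array([ 446.8, -188.4]), array([15.1, 13. ]), -47.9)
pinc 488 zmed 0.033 (array([ 350.3, -193.5]), array([58.8, 58.3]), -39.0)
turq 506 zmed 0.0443 (array([ 535.7, -202. ]), array([64.5, 43.7]), -61.9)
orange 481 zmed 0.0441 (array([ 675.6, -162.5]), array([63.6, 45.3]), 52.9)
redreel 176 zmed 0.0506 (array([ 635.8, -260.7]), array([34.7, 33.2]), -47.4)
mush 336 zmed 0.1053 (array([ 581.8, -366.8]), array([46.2, 46. ]), -5.2)
rim 346 (array([548.9, 182.6]), array([220.4, 210.1]), -3.3)
lid 7038 [0.555 0.32  0.202] [0.075 0.994 0.085] x,y,z range [ 0.452 -0.022  0.09 ] [0.676 0.354 0.9  ]
```

```bash
cat > d.py <<'E'
# usage: d.py x y z [yaw_deg]  -> tool-axis shift in units of 50 mm at present yaw, roll units of 6 deg
import sys; from h import *
a=list(map(float,sys.argv[1:])); s=observe(); R=Ro.from_euler('xyz',s['tcp_rot']); y=np.degrees(s['tcp_rot'][2])
t=R.inv().apply(np.array(a[:3])-s['tool_pos'])/.05
o='' if len(a)<4 else 'roll %.2f (or %.2f)'%(tuple((lambda r:(r,r-30 if r>0 else r+30))(((y-a[3]+180)%360-180)/6)))
print('t=%.1f'%s['time_s'],'pos',s['tool_pos'].round(4),'yaw %.1f'%y,'j7 %.2f'%s['joints'][6],'w %.3f'%s['width'],'F',s['ft_force'].round(1),'| shift',t.round(2),o)
E
python3 - <<'E'
from h import *
K,M=cam('top'); f=np.load('top0.npz');p,d=f['p'],f['d']; P=cloud(K,M,d); ok=d>.1
hsv=cv2.cvtColor(p,cv2.COLOR_RGB2HSV)
g=(hsv[...,0]>40)&(hsv[...,0]<95)&(hsv[...,1]>50)&ok&(P[...,0]>.4)&(P[...,0]<.7)
# -y wall outer edge (at z=.07): per row the rightmost green pixel
r=g&(abs(P[...,2]-.07)<.005)&(P[...,1]<.15)
pts=[]
for v in range(384):
    u=np.flatnonzero(r[v])
    if len(u): q=ray(K,M,[[u.max()+.5,v]],.07)[0]; pts.append(q[:2])
pts=np.array(pts); pts=pts[(pts[:,1]>.07)]
l=cv2.fitLine(np.float32(pts),cv2.DIST_HUBER,0,.01,.01).ravel(); print('-y wall yaw',np.degrees(np.arctan(l[1]/l[0])),l,pts[:,0].min(),pts[:,0].max())
# lid plane
q=P[g&(P[...,2]>.095)&(P[...,1]>.24)]; c=q.mean(0);n=np.linalg.svd(q-c,full_matrices=0)[2][2]; print('lid c',c.round(3),'n',n.round(3),'min',np.percentile(q,.3,0).round(3),'max',np.percentile(q,99.7,0).round(3))
top=q[q[:,2]>np.percentile(q[:,2],99)]; print('lid edge pts',top.min(0).round(3),top.max(0).round(3))
# tongue
t=((hsv[...,0]<6)|(hsv[...,0]>175))&(hsv[...,1]>150)&ok&(abs(P[...,1]-.05)<.05)&(P[...,0]<.62)
print('tongue',t.sum(),rect(P[t][:,:2]),np.median(P[t][:,2]))
s=np.load('scene0.npz')['p']; a=cv2.resize(s[100:240,190:310,::-1],(690,600)[:2][::1],interpolation=cv2.INTER_CUBIC)[:600,:690]
b=cv2.resize(s[105:225,190:310,::-1],(600,600),interpolation=cv2.INTER_CUBIC); cv2.imwrite('pics/crop.png',b)
E
python3 d.py 0.565 -0.092 0.15 146.9
```

```text
-y wall yaw -6.2651653 [ 0.9940275  -0.10912999  0.52239126  0.09544401] 0.4342666948231372 0.6558053645607598
lid c [0.559 0.321 0.2  ] n [ 0.109  0.972 -0.208] min [0.458 0.292 0.096] max [0.673 0.35  0.275]
lid edge pts [0.46  0.326 0.275] [0.673 0.352 0.276]
tongue 74 (array([574.6,  49.6]), array([32.1, 24.2]), 53.1) 0.0885883088710327
t=0.1 pos [0.2011 0.5112 0.2303] yaw 158.5 j7 -0.03 w 0.085 F [-0.4 -0.4 -0.8] | shift [-11.19  -8.56   1.63] roll 1.94 (or -28.06)
```

View pics/crop.png

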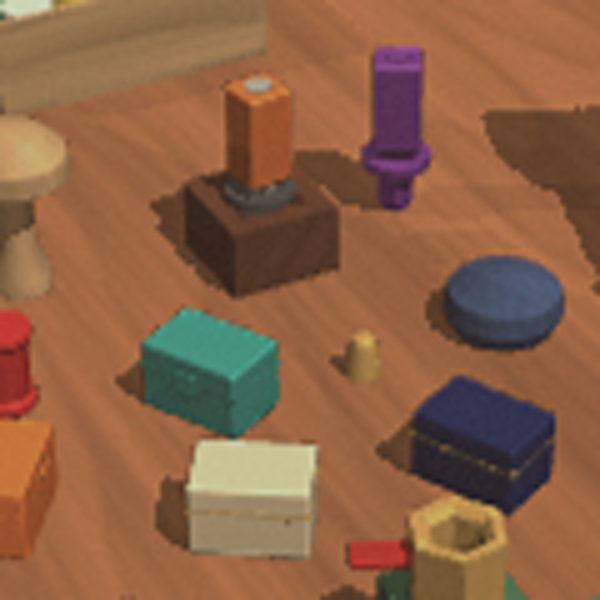

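The crop shows the orange-handled key standing in the dark block. Cream (250,495) and navy (480,440) both have the gold band, so they are the wanted cases, cream (case4) and blue (case2). Turquoise (210,370) and orange (20,490) are the decoys.

Chest yaw is about -6.2°, centre about (0.550, 0.193), and the lid is at about 1.78 rad.

```bash
R='python3 -m inch'
python3 -m inch '[{"travel":[-0.75,-0.57,0],"roll":0},{"travel":[-0.75,-0.57,0],"roll":0},{"travel":[-0.75,-0.57,0],"roll":0},{"travel":[-0.75,-0.57,0],"roll":0},{"travel":[-0.75,-0.57,0],"roll":0}]' 1 40
python3 -m inch '[{"travel":[-0.75,-0.57,0],"roll":0},{"travel":[-0.75,-0.57,0],"roll":0},{"travel":[-0.75,-0.57,0],"roll":0},{"travel":[-0.75,-0.57,0],"roll":0},{"travel":[-0.75,-0.57,0],"roll":0}]'
python3 -m inch '[{"travel":[-0.75,-0.57,0.3],"roll":0},{"travel":[-0.75,-0.57,0.3],"roll":0},{"travel":[-0.75,-0.57,0.3],"roll":0},{"travel":[-0.75,-0.57,0.3],"roll":0},{"travel":[-0.75,-0.57,0.3],"roll":0}]'
python3 -m inch '[{"travel":[0,0,0],"roll":0.97},{"travel":[0,0,0],"roll":0.97},{"travel":[0,0,0],"roll":0}]'
python3 d.py 0.565 -0.092 0.15 146.9
```

```text
time_s: 0.72
tool_pos: [0.3241, 0.3089, 0.2309]
tcp_rot: [-3.141, -0.0, 2.767]
ft_force: [0.3, 0.1, 0.3]
width: 0.0855
finger_force: 0.0
time_s: 1.35
tool_pos: [0.4462, 0.108, 0.231]
tcp_rot: [-3.141, -0.001, 2.767]
ft_force: [0.9, -0.5, -1.2]
width: 0.0852
finger_force: 0.0
time_s: 1.98
tool_pos: [0.5687, -0.0928, 0.1553]
tcp_rot: [3.141, -0.001, 2.767]
ft_force: [1.2, -0.2, 0.9]
width: 0.0857
finger_force: 0.0
time_s: 2.35
tool_pos: [0.5679, -0.0918, 0.1556]
tcp_rot: [-3.141, -0.001, 2.565]
ft_force: [-0.1, 0.4, -0.4]
width: 0.0856
finger_force: 0.0
t=2.4 pos [ 0.5679 -0.0918  0.1556] yaw 147.0 j7 1.33 w 0.086 F [-0.1  0.4 -0.4] | shift [ 0.05 -0.04  0.11] roll 0.01 (or -29.99)
```

```bash
cat > loc.py <<'E'
import sys; from h import *
def loc(camn,col,z=.044):
    s=observe(); p,d=snapshot(camn); K,M=cam(camn,s); P=cloud(K,M,d); h=cv2.cvtColor(p,cv2.COLOR_RGB2HSV)
    H,S,V=[h[...,i].astype(int) for i in range(3)]
    m={'cream':(S<110)&(V>140)&(H>20)&(H<45),'blue':(H>112)&(H<132)&(S>70)&(V<150)}[col]&(abs(P[...,2]-z)<.006)&(d>.05)
    k,l,st,c=cv2.connectedComponentsWithStats(m.astype(np.uint8))
    if k<2: print(col,camn,'none');return
    i=1+np.argmax(st[1:,4]); m=l==i
    print(col,camn,m.sum(),rect(ray(K,M,np.argwhere(m)[:,::-1],z)[:,:2]))
for c in sys.argv[2:]: loc(sys.argv[1],c)
E
python3 loc.py wrist cream blue; python3 loc.py top cream blue
```

```text
cream wrist 2984 (array([564.7, -88.8]), array([62. , 42.2]), -33.0)
blue wrist 3139 (array([438.4, -72.4]), array([61.5, 42.9]), -64.8)
cream top 14 (array([ 687.9, -317.3]), array([32. ,  5.8]), -82.7)
blue top 4 (array([766.5,  12.3]), array([5.2, 1.7]), 42.3)
```

```bash
python3 -m inch '[{"travel":[0.06,-0.05,0.6],"roll":0},{"travel":[0,0,0.6],"roll":0},{"travel":[0,0,0.6],"roll":0},{"travel":[0,0,0.6],"roll":0},{"travel":[0,0,0.45],"roll":0}]'
python3 -m inch '[{"travel":[0,0,0],"roll":0},{"travel":[0,0,0],"roll":0},{"travel":[0,0,0],"roll":0},{"travel":[0,0,0],"roll":0},{"travel":[0,0,0],"roll":0}]' -1 40
python3 -m inch '[{"travel":[0,0,0],"roll":0},{"travel":[0,0,0],"roll":0},{"travel":[0,0,-0.3],"roll":0},{"travel":[0,0,-0.7],"roll":0},{"travel":[0,0,-0.7],"roll":0}]'
python3 -m inch '[{"travel":[0,0,-0.7],"roll":0},{"travel":[0,0,-0.7],"roll":0},{"travel":[0,0,0],"roll":0}]'
python3 d.py 0.595 0.155 0.165 173.8
```

```text
time_s: 3.18
tool_pos: [0.5639, -0.0919, 0.0126]
tcp_rot: [-3.141, -0.001, 2.565]
ft_force: [0.6, -0.0, -0.4]
width: 0.0856
finger_force: 0.0
time_s: 3.8
tool_pos: [0.5659, -0.0926, 0.0154]
tcp_rot: [3.14, 0.003, 2.564]
ft_force: [0.5, 0.6, 6.1]
width: 0.0434
finger_force: 43.4
time_s: 4.42
tool_pos: [0.5637, -0.0923, 0.0998]
tcp_rot: [-3.141, -0.001, 2.563]
ft_force: [1.0, -1.0, -1.3]
width: 0.0433
finger_force: 42.7
time_s: 4.8
tool_pos: [0.5664, -0.0932, 0.1724]
tcp_rot: [3.139, 0.006, 2.563]
ft_force: [-0.3, -0.4, -0.3]
width: 0.0431
finger_force: 42.7
t=4.8 pos [ 0.5664 -0.0932  0.1724] yaw 146.9 j7 1.33 w 0.043 F [-0.3 -0.4 -0.3] | shift [2.23 4.47 0.15] roll -4.49 (or 25.51)
```

```bash
python3 -m inch '[{"travel":[0.36,0.69,0],"roll":0},{"travel":[0.36,0.69,0],"roll":0},{"travel":[0.36,0.69,0],"roll":0},{"travel":[0.36,0.69,0],"roll":0},{"travel":[0.36,0.69,0],"roll":0}]'
python3 -m inch '[{"travel":[0.36,0.69,0],"roll":0},{"travel":[0.36,0.69,0],"roll":0}]'
python3 -m inch '[{"travel":[0,0,0],"roll":-0.9},{"travel":[0,0,0],"roll":-0.9},{"travel":[0,0,0],"roll":-0.9},{"travel":[0,0,0],"roll":-0.9},{"travel":[0,0,0],"roll":-0.9}]'
python3 d.py 0.594 0.178 0.02 173.8
```

```text
time_s: 5.42
tool_pos: [0.582, 0.1024, 0.1673]
tcp_rot: [-3.139, -0.002, 2.563]
ft_force: [-0.4, 0.0, -0.8]
width: 0.0434
finger_force: 42.7
time_s: 5.68
tool_pos: [0.5896, 0.1797, 0.1673]
tcp_rot: [-3.139, -0.002, 2.563]
ft_force: [0.6, 0.5, 0.0]
width: 0.0434
finger_force: 42.7
time_s: 6.3
tool_pos: [0.5895, 0.1784, 0.1671]
tcp_rot: [-3.14, -0.003, 3.038]
ft_force: [-0.6, 0.7, -0.8]
width: 0.0434
finger_force: 42.7
t=6.3 pos [0.5895 0.1784 0.1671] yaw 174.1 j7 1.29 w 0.043 F [-0.6  0.7 -0.8] | shift [-0.1   0.01  2.94] roll 0.04 (or -29.96)
```

```bash
python3 -m inch '[{"travel":[-0.1,0,0.6],"roll":0},{"travel":[0,0,0.7],"roll":0},{"travel":[0,0,0.7],"roll":0},{"travel":[0,0,0.6],"roll":0},{"travel":[0,0,0.35],"roll":0}]'
python3 -m inch '[{"travel":[0,0,0],"roll":0},{"travel":[0,0,0],"roll":0},{"travel":[0,0,0],"roll":0},{"travel":[0,0,0],"roll":0}]' 1
python3 -m inch '[{"travel":[0,0,-0.3],"roll":0},{"travel":[0,0,-0.8],"roll":0},{"travel":[0,0,-0.8],"roll":0},{"travel":[0,0,-0.8],"roll":0},{"travel":[0,0,-0.5],"roll":0}]'
python3 loc.py wrist cream blue;python3 d.py 0.437 -0.075 0.16 115.6
```

```text
time_s: 6.92
tool_pos: [0.5931, 0.1775, 0.0186]
tcp_rot: [-3.139, -0.006, 3.035]
ft_force: [-12.7, -3.7, 51.8]
width: 0.0434
finger_force: 50.9
time_s: 7.42
tool_pos: [0.5962, 0.1784, 0.0219]
tcp_rot: [3.141, 0.001, 3.035]
ft_force: [-0.2, -0.2, -0.2]
width: 0.0853
finger_force: 0.0
time_s: 8.05
tool_pos: [0.5971, 0.1783, 0.1854]
tcp_rot: [3.14, 0.005, 3.035]
ft_force: [0.0, -0.2, -0.9]
width: 0.0852
finger_force: 0.0
cream wrist 2438 (array([591.7, 176.4]), array([63.9, 41.5]), -6.1)
blue wrist none
t=8.2 pos [0.5985 0.1786 0.1866] yaw 173.9 j7 1.29 w 0.085 F [ 1.1 -0.8 -0.2] | shift [ 2.68 -5.39  0.49] roll 9.71 (or -20.29)
```

```bash
python3 -m inch '[{"travel":[0.34,-0.67,0],"roll":0},{"travel":[0.34,-0.67,0],"roll":0},{"travel":[0.34,-0.67,0],"roll":0},{"travel":[0.34,-0.67,0],"roll":0},{"travel":[0.34,-0.67,0],"roll":0}]'
python3 -m inch '[{"travel":[0.34,-0.67,0],"roll":0},{"travel":[0.34,-0.67,0],"roll":0},{"travel":[0.34,-0.67,0],"roll":0}]'
python3 -m inch '[{"travel":[0,0,0],"roll":0.97},{"travel":[0,0,0],"roll":0.97},{"travel":[0,0,0],"roll":0.97},{"travel":[0,0,0],"roll":0.97},{"travel":[0,0,0],"roll":0.97}]'
python3 -m inch '[{"travel":[0,0,0.2],"roll":0.97},{"travel":[0,0,0.2],"roll":0.97},{"travel":[0,0,0.1],"roll":0.97},{"travel":[0,0,0],"roll":0.97},{"travel":[0,0,0],"roll":0.97}]'
python3 loc.py wrist blue;python3 d.py 0.438 -0.074 0.013 115.5
```

```text
time_s: 8.78
tool_pos: [0.4921, 0.0196, 0.1809]
tcp_rot: [-3.141, -0.001, 3.035]
ft_force: [0.1, -0.8, 0.0]
width: 0.0851
finger_force: 0.0
time_s: 9.15
tool_pos: [0.4307, -0.0747, 0.181]
tcp_rot: [3.141, -0.001, 3.035]
ft_force: [0.7, -1.0, -0.5]
width: 0.0852
finger_force: 0.0
time_s: 9.78
tool_pos: [0.4314, -0.0737, 0.1809]
tcp_rot: [-3.141, -0.001, 2.524]
ft_force: [-0.0, 0.8, -0.1]
width: 0.0852
finger_force: 0.0
time_s: 10.4
tool_pos: [0.4313, -0.0737, 0.1558]
tcp_rot: [-3.141, -0.001, 2.016]
ft_force: [-0.1, -0.1, 0.8]
width: 0.0855
finger_force: 0.0
blue wrist 2041 (array([436.3, -71. ]), array([62.7, 41. ]), -64.6)
t=10.4 pos [ 0.4314 -0.0737  0.1559] yaw 115.4 j7 0.68 w 0.086 F [-0.3 -0.4 -0.2] | shift [-0.06  0.12  2.86] roll -0.02 (or 29.98)
```

```bash
python3 -m inch '[{"travel":[-0.04,0.12,0.6],"roll":0},{"travel":[0,0,0.6],"roll":0},{"travel":[0,0,0.6],"roll":0},{"travel":[0,0,0.6],"roll":0},{"travel":[0,0,0.45],"roll":0}]'
python3 -m inch '[{"travel":[0,0,0],"roll":0},{"travel":[0,0,0],"roll":0},{"travel":[0,0,0],"roll":0},{"travel":[0,0,0],"roll":0},{"travel":[0,0,0],"roll":0}]' -1 40
python3 -m inch '[{"travel":[0,0,0],"roll":0},{"travel":[0,0,0],"roll":0},{"travel":[0,0,-0.3],"roll":0},{"travel":[0,0,-0.7],"roll":0},{"travel":[0,0,-0.7],"roll":0}]'
python3 -m inch '[{"travel":[0,0,-0.7],"roll":0},{"travel":[0,0,-0.7],"roll":0},{"travel":[0,0,0],"roll":0}]'
python3 d.py 0.500 0.1885 0.17 173.8
```

```text
time_s: 11.08
tool_pos: [0.4373, -0.0728, 0.0124]
tcp_rot: [-3.14, -0.001, 2.021]
ft_force: [0.1, -0.2, 0.1]
width: 0.0853
finger_force: 0.0
time_s: 11.7
tool_pos: [0.4395, -0.0731, 0.0149]
tcp_rot: [3.139, 0.001, 2.019]
ft_force: [-0.3, 0.4, 5.9]
width: 0.0431
finger_force: 43.2
time_s: 12.32
tool_pos: [0.4376, -0.0729, 0.1]
tcp_rot: [-3.141, -0.0, 2.019]
ft_force: [0.9, 0.1, -1.3]
width: 0.0438
finger_force: 42.3
time_s: 12.7
tool_pos: [0.4403, -0.0734, 0.1718]
tcp_rot: [3.135, 0.003, 2.019]
ft_force: [0.3, -0.1, -0.8]
width: 0.0437
finger_force: 42.5
t=12.7 pos [ 0.4403 -0.0734  0.1718] yaw 115.7 j7 0.69 w 0.044 F [ 0.3 -0.1 -0.8] | shift [4.2  3.35 0.05] roll -9.69 (or 20.31)
```

```bash
python3 -m inch '[{"travel":[0.6,0.48,0],"roll":0},{"travel":[0.6,0.48,0],"roll":0},{"travel":[0.6,0.48,0],"roll":0},{"travel":[0.6,0.48,0],"roll":0},{"travel":[0.6,0.48,0],"roll":0}]'
python3 -m inch '[{"travel":[0.6,0.48,0],"roll":0},{"travel":[0.6,0.48,0],"roll":0}]'
python3 -m inch '[{"travel":[0,0,0],"roll":-0.97},{"travel":[0,0,0],"roll":-0.97},{"travel":[0,0,0],"roll":-0.97},{"travel":[0,0,0],"roll":-0.97},{"travel":[0,0,0],"roll":-0.97}]'
python3 -m inch '[{"travel":[0,0,0],"roll":-0.97},{"travel":[0,0,0],"roll":-0.97},{"travel":[0,0,0],"roll":-0.97},{"travel":[0,0,0],"roll":-0.97},{"travel":[0,0,0],"roll":-0.97}]'
python3 d.py 0.500 0.1885 0.025 173.8
```

```text
time_s: 13.32
tool_pos: [0.4802, 0.115, 0.1675]
tcp_rot: [-3.139, -0.0, 2.019]
ft_force: [0.6, -0.5, -0.7]
width: 0.0433
finger_force: 42.4
time_s: 13.58
tool_pos: [0.4975, 0.1897, 0.1673]
tcp_rot: [-3.138, 0.0, 2.019]
ft_force: [-0.1, -0.0, -0.7]
width: 0.0434
finger_force: 42.4
time_s: 14.2
tool_pos: [0.4973, 0.1885, 0.1672]
tcp_rot: [-3.138, -0.002, 2.53]
ft_force: [0.1, -0.4, -0.3]
width: 0.0435
finger_force: 42.2
time_s: 14.82
tool_pos: [0.4973, 0.1885, 0.1672]
tcp_rot: [-3.14, -0.003, 3.038]
ft_force: [-1.2, -0.6, -2.8]
width: 0.0434
finger_force: 42.2
t=14.8 pos [0.4973 0.1885 0.1672] yaw 174.1 j7 1.16 w 0.043 F [-1.2 -0.6 -2.8] | shift [-0.06  0.01  2.84] roll 0.04 (or -29.96)
```

```bash
python3 -m inch '[{"travel":[-0.05,0,0.6],"roll":0},{"travel":[0,0,0.7],"roll":0},{"travel":[0,0,0.7],"roll":0},{"travel":[0,0,0.6],"roll":0},{"travel":[0,0,0.22],"roll":0}]'
python3 -m inch '[{"travel":[0,0,0],"roll":0},{"travel":[0,0,0],"roll":0},{"travel":[0,0,0],"roll":0},{"travel":[0,0,0],"roll":0}]' 1
python3 -m inch '[{"travel":[0,0,-0.3],"roll":0},{"travel":[0,0,-0.8],"roll":0},{"travel":[0,0,-0.8],"roll":0},{"travel":[0,0,-0.8],"roll":0},{"travel":[0,0,-0.5],"roll":0}]'
python3 loc.py wrist cream blue
python3 -m inch '[{"travel":[0,0,-0.8],"roll":0},{"travel":[0,0,-0.8],"roll":0},{"travel":[0,0,-0.8],"roll":0},{"travel":[0,0,-0.6],"roll":0},{"travel":[0,0,0],"roll":0}]' -1
python3 d.py 0.592 0.390 0.335 173.8
python3 - <<'E'
from h import *
p,d=snapshot('scene'); cv2.imwrite('pics/s1.png',cv2.resize(p[190:350,210:440,::-1],(690,480)))
E
```

```text
time_s: 15.45
tool_pos: [0.4982, 0.1876, 0.0248]
tcp_rot: [-3.138, -0.006, 3.035]
ft_force: [0.9, -0.7, -1.4]
width: 0.0435
finger_force: 42.3
time_s: 15.95
tool_pos: [0.5018, 0.1891, 0.0287]
tcp_rot: [3.141, 0.002, 3.035]
ft_force: [0.3, -1.2, 0.1]
width: 0.0853
finger_force: 0.0
time_s: 16.58
tool_pos: [0.5023, 0.1891, 0.1915]
tcp_rot: [3.139, 0.004, 3.035]
ft_force: [0.2, 0.0, -0.2]
width: 0.0856
finger_force: 0.0
cream wrist 1597 (array([592.1, 177.3]), array([65.2, 43.2]), -5.6)
blue wrist 1281 (array([496., 188.]), array([61.3, 40.4]), -6.6)
time_s: 17.3
tool_pos: [0.5022, 0.189, 0.34]
tcp_rot: [3.139, 0.004, 3.035]
ft_force: [-0.1, -0.2, -0.5]
width: 0.0001
finger_force: 0.0
t=17.3 pos [0.5022 0.189  0.34  ] yaw 173.9 j7 1.14 w 0.000 F [-0.1 -0.2 -0.5] | shift [-1.36  4.19  0.11] roll 0.01 (or -29.99)
```

View pics/s1.png

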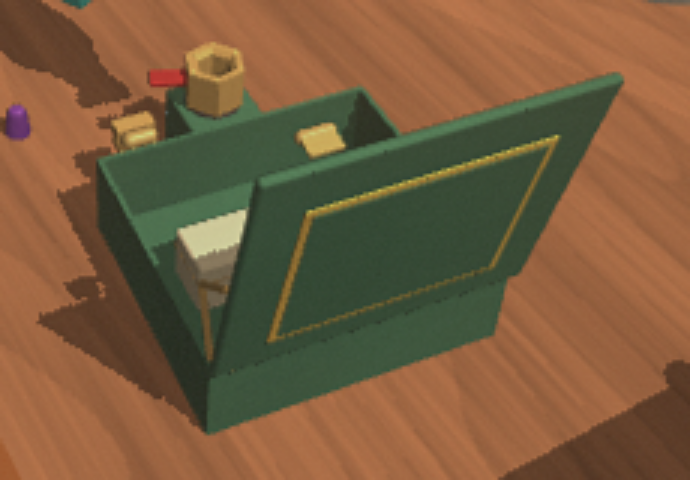

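The picture shows the cream case inside the chest at (215,235), behind the open lid; the wrist view located the blue one inside too. Next I go over the lid's edge and push it shut from behind.

```bash
python3 -m inch '[{"travel":[-0.23,0.7,0],"roll":0},{"travel":[-0.23,0.7,0],"roll":0},{"travel":[-0.23,0.7,0],"roll":0},{"travel":[-0.23,0.7,0],"roll":0},{"travel":[-0.23,0.7,0],"roll":0}]'
python3 -m inch '[{"travel":[-0.23,0.7,0],"roll":0},{"travel":[0,0,0.5],"roll":0},{"travel":[0,0,0.8],"roll":0},{"travel":[0,0,0.8],"roll":0},{"travel":[0,0,0],"roll":0}]'
python3 d.py 0.584 0.32 0.225 173.8
```

```text
time_s: 17.98
tool_pos: [0.5766, 0.3574, 0.3351]
tcp_rot: [-3.139, -0.004, 3.035]
ft_force: [1.1, 0.0, 0.9]
width: -0.0002
finger_force: 0.0
time_s: 18.6
tool_pos: [0.5887, 0.3884, 0.2257]
tcp_rot: [-3.133, -0.011, 3.034]
ft_force: [0.5, -0.5, 0.3]
width: 0.0003
finger_force: 0.0
t=18.6 pos [0.5887 0.3884 0.2257] yaw 173.9 j7 0.94 w 0.000 F [ 0.5 -0.5  0.3] | shift [-0.05 -1.37  0.02] roll 0.01 (or -29.99)
```

```bash
python3 -m inch '[{"travel":[0,-0.35,-0.1],"roll":0},{"travel":[0,-0.35,-0.1],"roll":0},{"travel":[0,-0.35,-0.1],"roll":0},{"travel":[0,-0.35,-0.1],"roll":0},{"travel":[0,0,0],"roll":0}]'
python3 -m inch '[{"travel":[0,-0.34,-0.05],"roll":0},{"travel":[0,-0.34,-0.05],"roll":0},{"travel":[0,-0.35,0.07],"roll":0},{"travel":[0,-0.35,0.07],"roll":0}]'
python3 -m inch '[{"travel":[0,-0.33,0.15],"roll":0},{"travel":[0,-0.33,0.15],"roll":0},{"travel":[0,-0.3,0.2],"roll":0},{"travel":[0,-0.3,0.2],"roll":0}]'
python3 d.py 0.5475 0.166 0.2078 173.8
python3 -m inch '[{"travel":[0,-0.25,0.26],"roll":0},{"travel":[0,-0.25,0.26],"roll":0},{"travel":[0,-0.19,0.3],"roll":0},{"travel":[0,-0.19,0.3],"roll":0}]'
python3 d.py 0.562 0.144 0.151 173.8
```

```text
time_s: 19.23
tool_pos: [0.5855, 0.3177, 0.2547]
tcp_rot: [-3.141, 0.002, 3.031]
ft_force: [-0.0, -0.6, 0.5]
width: 0.0002
finger_force: 0.0
time_s: 19.73
tool_pos: [0.577, 0.2511, 0.251]
tcp_rot: [3.141, -0.0, 3.035]
ft_force: [0.2, 2.1, -1.5]
width: -0.0
finger_force: 0.9
time_s: 20.23
tool_pos: [0.5708, 0.1875, 0.2159]
tcp_rot: [-3.141, 0.001, 3.034]
ft_force: [0.6, 1.6, 0.7]
width: -0.0003
finger_force: 0.7
t=20.2 pos [0.5708 0.1875 0.2159] yaw 173.8 j7 1.21 w -0.000 F [0.6 1.6 0.7] | shift [ 0.42 -0.48  0.16] roll 0.00 (or -30.00)
time_s: 20.72
tool_pos: [0.5657, 0.145, 0.1585]
tcp_rot: [-3.141, -0.0, 3.035]
ft_force: [0.3, 0.8, 1.2]
width: 0.0001
finger_force: 0.5
t=20.7 pos [0.5657 0.145  0.1585] yaw 173.9 j7 1.29 w 0.000 F [0.3 0.8 1.2] | shift [ 0.07 -0.03  0.15] roll 0.02 (or -29.98)
```

```bash
python3 -m inch '[{"travel":[0,-0.15,0.35],"roll":0},{"travel":[0,-0.15,0.35],"roll":0},{"travel":[0,-0.15,0.3],"roll":0},{"travel":[0,-0.15,0.2],"roll":0}]'
python3 -m inch '[{"travel":[0,0,0.12],"roll":0},{"travel":[0,0,0.1],"roll":0},{"travel":[0,0,0],"roll":0}]'
python3 -m inch '[{"travel":[0,0,0.06],"roll":0},{"travel":[0,0,0.05],"roll":0},{"travel":[0,0,0],"roll":0}]'
python3 d.py 0.562 0.12 0.082 173.8
```

```text
time_s: 21.22
tool_pos: [0.562, 0.1156, 0.0983]
tcp_rot: [-3.141, -0.002, 3.035]
ft_force: [-0.7, -0.0, -0.0]
width: 0.0
finger_force: 0.3
time_s: 21.6
tool_pos: [0.5626, 0.1142, 0.0899]
tcp_rot: [-3.14, -0.0, 3.034]
ft_force: [-2.8, -3.7, 5.1]
width: -0.0002
finger_force: 2.6
time_s: 21.98
tool_pos: [0.5626, 0.1164, 0.0829]
tcp_rot: [3.141, -0.0, 3.036]
ft_force: [1.1, 0.3, -0.1]
width: 0.0002
finger_force: 0.0
t=22.0 pos [0.5626 0.1164 0.0829] yaw 173.9 j7 1.36 w 0.000 F [ 1.1  0.3 -0.1] | shift [0.02 0.07 0.02] roll 0.02 (or -29.98)
```

```bash
python3 -m inch '[{"travel":[0,0,0.04],"roll":0},{"travel":[0,0,0.05],"roll":0},{"travel":[0,0,0],"roll":0}]'
python3 -m inch '[{"travel":[0,0,-0.8],"roll":0},{"travel":[0,0,-0.8],"roll":0},{"travel":[0,0,-0.8],"roll":0},{"travel":[0,0,-0.8],"roll":0},{"travel":[0,0,0],"roll":0}]' 1
python3 - <<'E'
from h import *
s=observe();p,d=snapshot('wrist');K,M=cam('wrist',s);P=cloud(K,M,d)
h=cv2.cvtColor(p,cv2.COLOR_RGB2HSV);g=(h[...,0]>40)&(h[...,0]<95)&(h[...,1]>50)&(P[...,2]>.074)&(d>.05)&(P[...,1]>.085)
q=P[g];A=np.c_[q[:,:2],np.ones(len(q))];c=np.linalg.lstsq(A,q[:,2],rcond=None)[0];print('lid plane slope',c.round(4),'z',np.percentile(q[:,2],[5,50,95]).round(4),len(q), q.min(0),q.max(0))
E
python3 d.py 0.443 -0.325 0.243 173.8
```

```text
time_s: 22.35
tool_pos: [0.5629, 0.1162, 0.0801]
tcp_rot: [3.141, 0.0, 3.035]
ft_force: [-3.2, -0.3, 7.1]
width: -0.0001
finger_force: 3.5
time_s: 22.98
tool_pos: [0.5653, 0.1162, 0.2428]
tcp_rot: [3.139, 0.008, 3.035]
ft_force: [0.6, 0.6, -0.7]
width: 0.0854
finger_force: 0.0
lid plane slope [ 0.0061 -0.0041  0.0794] z [0.0791 0.0811 0.0832] 35856 [0.42951231 0.0850006  0.07525049] [0.67022864 0.30636977 0.3402056 ]
t=23.0 pos [0.5638 0.1161 0.2404] yaw 173.9 j7 1.33 w 0.086 F [-0.5 -0.4 -0. ] | shift [ 1.46 -9.03 -0.07] roll 0.02 (or -29.98)
```

```bash
python3 -m inch '[{"travel":[0.112,-0.695,0],"roll":0},{"travel":[0.112,-0.695,0],"roll":0},{"travel":[0.112,-0.695,0],"roll":0},{"travel":[0.112,-0.695,0],"roll":0},{"travel":[0.112,-0.695,0],"roll":0}]'
python3 -m inch '[{"travel":[0.112,-0.695,0],"roll":0},{"travel":[0.112,-0.695,0],"roll":0},{"travel":[0.112,-0.695,0],"roll":0},{"travel":[0.112,-0.695,0],"roll":0},{"travel":[0.112,-0.695,0],"roll":0}]'
python3 -m inch '[{"travel":[0.112,-0.695,0],"roll":0},{"travel":[0.112,-0.695,0],"roll":0},{"travel":[0.112,-0.695,0],"roll":0},{"travel":[0,0,0],"roll":-1},{"travel":[0,0,0],"roll":-1}]'
python3 -m inch '[{"travel":[0,0,0],"roll":0},{"travel":[0,0,0],"roll":0}]'
python3 - <<'E'
from h import *
s=observe();p,d=snapshot('wrist');K,M=cam('wrist',s);P=cloud(K,M,d);h=cv2.cvtColor(p,cv2.COLOR_RGB2HSV)
m=(abs(P[...,2]-.118)<.006)&(d>.05)&(abs(P[...,0]-.443)<.04)&(abs(P[...,1]+.325)<.04)
print(m.sum(),rect(ray(K,M,np.argwhere(m)[:,::-1],.118)[:,:2]),np.median(P[m][:,2]))
cv2.imwrite('pics/w1.png',p[:,:,::-1])
E
python3 d.py 0.4425 -0.325 0.07 186.3
```

```text
time_s: 23.65
tool_pos: [0.515, -0.0547, 0.237]
tcp_rot: [-3.141, -0.003, 3.035]
ft_force: [0.3, -0.9, 0.6]
width: 0.0854
finger_force: 0.0
time_s: 24.28
tool_pos: [0.4688, -0.2241, 0.237]
tcp_rot: [3.141, -0.003, 3.035]
ft_force: [0.7, 0.1, -0.1]
width: 0.0854
finger_force: 0.0
time_s: 24.9
tool_pos: [0.4411, -0.3255, 0.2367]
tcp_rot: [3.139, -0.003, -3.037]
ft_force: [0.2, 0.9, -0.6]
width: 0.0857
finger_force: 0.0
time_s: 25.15
tool_pos: [0.4419, -0.3251, 0.2379]
tcp_rot: [3.141, -0.001, -3.04]
ft_force: [0.3, -0.8, -1.1]
width: 0.0855
finger_force: 0.0
934 (array([ 440.6, -324.7]), array([29.8, 29.6]), -84.2) 0.11816468537515556
t=25.2 pos [ 0.442  -0.3252  0.2381] yaw -174.2 j7 2.42 w 0.085 F [0.1 0.  0. ] | shift [-0.01 -0.    3.36] roll -0.08 (or 29.92)
```

View pics/w1.png

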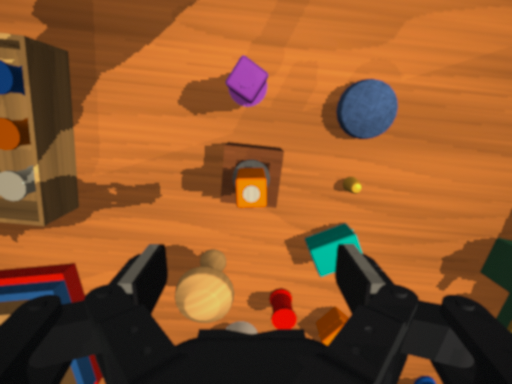

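The wrist view shows the orange handle square-on at (252,187) in its stand, with the purple decoy well apart at (246,80). I descend and grip.

```bash
python3 -m inch '[{"travel":[0,0,0.7],"roll":0},{"travel":[0,0,0.7],"roll":0},{"travel":[0,0,0.7],"roll":0},{"travel":[0,0,0.7],"roll":0},{"travel":[0,0,0.56],"roll":0}]'
python3 -m inch '[{"travel":[0,0,0],"roll":0},{"travel":[0,0,0],"roll":0},{"travel":[0,0,0],"roll":0},{"travel":[0,0,0],"roll":0},{"travel":[0,0,0],"roll":0}]' -1 60
python3 -m inch '[{"travel":[0,0,0],"roll":0},{"travel":[0,0,0],"roll":0},{"travel":[0,0,0],"roll":0}]'
python3 d.py 0.4425 -0.325 0.07 186.3
python3 -m inch '[{"travel":[0,0,-0.3],"roll":0},{"travel":[0,0,-0.7],"roll":0},{"travel":[0,0,-0.7],"roll":0},{"travel":[0,0,-0.7],"roll":0},{"travel":[0,0,-0.7],"roll":0}]'
python3 -m inch '[{"travel":[0,0,-0.5],"roll":0},{"travel":[0,0,0],"roll":0},{"travel":[0,0,0],"roll":0}]'
python3 d.py 0.5356 0.0583 0.25 216.5
python3 - <<'E'
from h import *
p,d=snapshot('scene'); cv2.imwrite('pics/s2.png',cv2.resize(p[70:190,180:340,::-1],(800,600),interpolation=cv2.INTER_CUBIC))
E
```

```text
time_s: 25.82
tool_pos: [0.4419, -0.3249, 0.0692]
tcp_rot: [3.141, -0.001, -3.039]
ft_force: [-0.3, -0.3, 0.3]
width: 0.0854
finger_force: 0.0
time_s: 26.45
tool_pos: [0.4435, -0.3263, 0.0725]
tcp_rot: [-3.14, 0.003, -3.039]
ft_force: [-0.6, 0.4, 5.3]
width: 0.0291
finger_force: 59.8
time_s: 26.82
tool_pos: [0.4435, -0.3263, 0.0725]
tcp_rot: [-3.14, 0.003, -3.039]
ft_force: [0.2, 0.7, 6.1]
width: 0.0291
finger_force: 59.8
t=26.8 pos [ 0.4435 -0.3263  0.0725] yaw -174.1 j7 2.50 w 0.029 F [0.2 0.7 6.1] | shift [0.02 0.03 0.05] roll -0.07 (or 29.93)
time_s: 27.45
tool_pos: [0.4416, -0.3253, 0.2272]
tcp_rot: [3.141, -0.0, -3.039]
ft_force: [1.0, -0.9, -2.3]
width: 0.0295
finger_force: 59.3
time_s: 27.82
tool_pos: [0.4415, -0.3249, 0.2496]
tcp_rot: [3.14, -0.002, -3.039]
ft_force: [0.9, -0.2, -2.0]
width: 0.0293
finger_force: 59.5
t=27.8 pos [ 0.4415 -0.3249  0.2496] yaw -174.1 j7 2.42 w 0.029 F [ 0.9 -0.2 -2. ] | shift [-2.66  7.43 -0.  ] roll -5.10 (or 24.90)
```

View pics/s2.png

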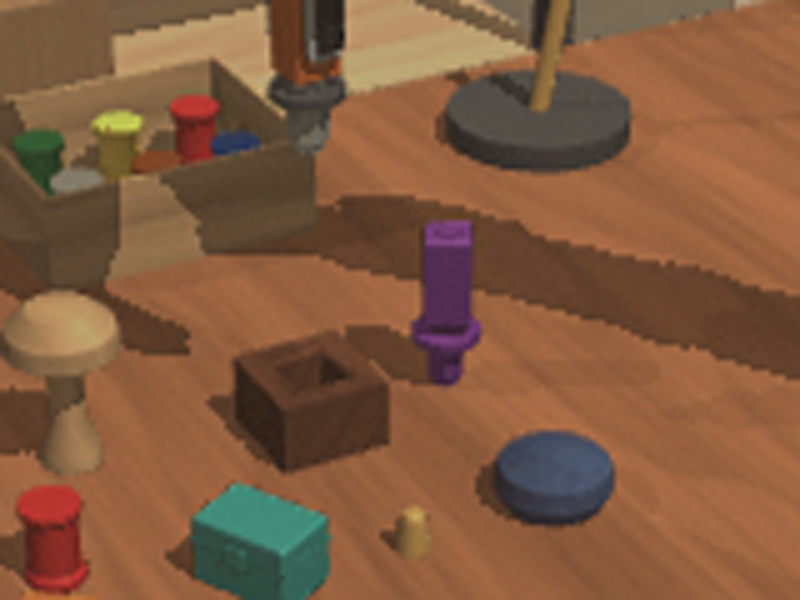

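The crop shows the key lifted clear at (308,90), upright, with the stand empty at (310,400). I carry it to the lock.

```bash
python3 -m inch '[{"travel":[-0.242,0.675,0],"roll":0},{"travel":[-0.242,0.675,0],"roll":0},{"travel":[-0.242,0.675,0],"roll":0},{"travel":[-0.242,0.675,0],"roll":0},{"travel":[-0.242,0.675,0],"roll":0}]'
python3 -m inch '[{"travel":[-0.242,0.675,0],"roll":0},{"travel":[-0.242,0.675,0],"roll":0},{"travel":[-0.242,0.675,0],"roll":0},{"travel":[-0.242,0.675,0],"roll":0}]'
cat > sock.py <<'E'
from h import *
for n in('wrist','top'):
    s=observe();p,d=snapshot(n);K,M=cam(n,s);P=cloud(K,M,d);h=cv2.cvtColor(p,cv2.COLOR_RGB2HSV).astype(int)
    m=(abs(P[...,2]-.1)<.005)&(d>.05)&(np.hypot(P[...,0]-.536,P[...,1]-.058)<.035)&(h[...,0]>12)&(h[...,0]<32)&(h[...,1]>70)
    print(n,m.sum())
    if m.sum()>50:
        q=ray(K,M,np.argwhere(m)[:,::-1],.1)[:,:2]; hull=cv2.convexHull(np.float32(q)*1000)
        print(n,m.sum(),rect(q),'circ',cv2.minEnclosingCircle(hull))
        a=np.radians(np.arange(-30,30,1.)); w=[np.mean([np.ptp(q@[np.cos(t+k),np.sin(t+k)]) for k in (0,np.pi/3,-np.pi/3)]) for t in a]
        i=int(np.argmin(w)); print(' flat dir',np.degrees(a[i]).round(1),'across',round(w[i]*1000,1))
    t=((h[...,0]<6)|(h[...,0]>175))&(h[...,1]>140)&(abs(P[...,2]-.088)<.005)&(d>.05)&(np.hypot(P[...,0]-.536,P[...,1]-.058)<.07)
    if t.sum()>15: print(' tongue',t.sum(),rect(ray(K,M,np.argwhere(t)[:,::-1],.089)[:,:2]))
    cv2.imwrite('pics/sk_%s.png'%n,p[:,:,::-1])
E
python3 sock.py; python3 d.py 0.5356 0.0583 0.25 216.5
```

```text
time_s: 28.5
tool_pos: [0.4843, -0.15, 0.2492]
tcp_rot: [3.141, -0.003, -3.039]
ft_force: [0.2, 0.5, -0.8]
width: 0.0297
finger_force: 59.7
time_s: 29.0
tool_pos: [0.5186, -0.0111, 0.2491]
tcp_rot: [3.141, -0.003, -3.039]
ft_force: [0.6, -0.7, -2.0]
width: 0.0295
finger_force: 59.7
wrist 922
wrist 922 (array([534.6,  59.7]), array([47.5, 43. ]), 5.5) circ ((534.2009887695312, 59.84699249267578), 24.59575843811035)
 flat dir -24.0 across 43.1
 tongue 192 (array([568.2,  44.8]), array([21. , 15.2]), -25.7)
top 0
t=29.1 pos [ 0.5192 -0.0055  0.2487] yaw -173.6 j7 1.74 w 0.030 F [-0.3  0.9 -2. ] | shift [-0.47  1.23 -0.02] roll -5.01 (or 24.99)
```

```bash
python3 -m inch '[{"travel":[-0.155,0.42,0],"roll":0},{"travel":[-0.155,0.42,0],"roll":0},{"travel":[-0.155,0.42,0],"roll":0},{"travel":[0,0,0],"roll":0}]'
python3 -m inch '[{"travel":[0,0,0.5],"roll":0},{"travel":[0,0,0.5],"roll":0},{"travel":[0,0,0],"roll":0},{"travel":[0,0,0],"roll":0}]'
python3 d.py 0.535 0.0595 0.16 186
python3 - <<'E'
from h import *
p,d=snapshot('scene'); K,M=cam('scene'); u,v=proj(K,M,[[.535,.0595,.12]])[0].astype(int); print(u,v); cv2.imwrite('pics/s3.png',cv2.resize(p[v-45:v+45,u-60:u+60,::-1],(800,600),interpolation=cv2.INTER_CUBIC))
E
```

```text
time_s: 29.6
tool_pos: [0.5353, 0.0546, 0.2492]
tcp_rot: [3.141, -0.003, -3.035]
ft_force: [-0.4, -0.3, -2.0]
width: 0.0291
finger_force: 59.9
time_s: 30.1
tool_pos: [0.5364, 0.0517, 0.2015]
tcp_rot: [-3.141, 0.001, -3.04]
ft_force: [0.8, 0.5, -2.4]
width: 0.0292
finger_force: 59.9
t=30.1 pos [0.5364 0.0517 0.2015] yaw -174.2 j7 1.63 w 0.029 F [ 0.8  0.5 -2.4] | shift [0.01 0.16 0.83] roll -0.03 (or 29.97)
282 202
```

View pics/s3.png

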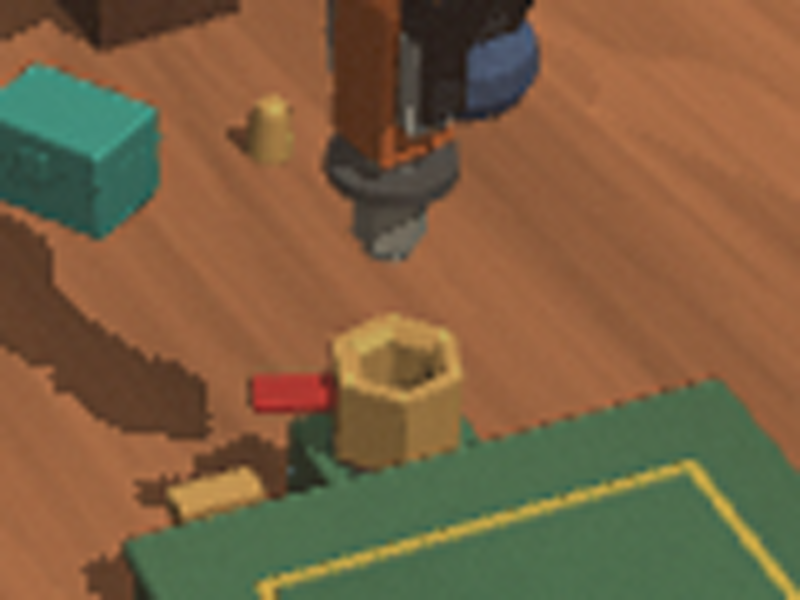

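The picture shows the lid shut and the key tip at (392,250), above the socket mouth at (400,355). I insert it slowly.

```bash
python3 -m inch '[{"travel":[0,0.16,0.2],"roll":0},{"travel":[0,0,0.35],"roll":0},{"travel":[0,0,0.25],"roll":0},{"travel":[0,0,0],"roll":0}]'
python3 d.py 0.535 0.0595 0.1275 186
python3 -m inch '[{"travel":[0,0,0.08],"roll":0},{"travel":[0,0,0.08],"roll":0},{"travel":[0,0,0],"roll":0}]'
python3 -m inch '[{"travel":[0,0,0.08],"roll":0},{"travel":[0,0,0.04],"roll":0},{"travel":[0,0,0],"roll":0}]'
python3 d.py 0.535 0.0595 0.1275 186
```

```text
time_s: 30.65
tool_pos: [0.5343, 0.061, 0.1596]
tcp_rot: [-3.141, -0.003, -3.038]
ft_force: [-0.5, -0.4, -1.1]
width: 0.0294
finger_force: 59.9
t=30.6 pos [0.5343 0.061  0.1596] yaw -174.1 j7 1.62 w 0.029 F [-0.5 -0.4 -1.1] | shift [-0.01 -0.03  0.64] roll -0.01 (or 29.99)
time_s: 31.02
tool_pos: [0.5352, 0.0607, 0.1527]
tcp_rot: [-3.142, -0.0, -3.039]
ft_force: [-0.5, 0.3, -2.0]
width: 0.0295
finger_force: 59.9
time_s: 31.4
tool_pos: [0.5363, 0.0603, 0.1487]
tcp_rot: [-3.141, 0.003, -3.039]
ft_force: [-1.6, -0.7, 5.7]
width: 0.0299
finger_force: 61.1
t=31.4 pos [0.5363 0.0603 0.1487] yaw -174.1 j7 1.63 w 0.030 F [-1.6 -0.7  5.7] | shift [ 0.03 -0.01  0.42] roll -0.02 (or 29.98)
```

```bash
python3 -m inch '[{"travel":[0,0,-0.2],"roll":0},{"travel":[0,0,0],"roll":1},{"travel":[0,0,0],"roll":1},{"travel":[0,0,0],"roll":1},{"travel":[0,0,0],"roll":1}]'
python3 -m inch '[{"travel":[0,0,0],"roll":1},{"travel":[0,0,0],"roll":0}]'
python3 d.py 0.535 0.06 0.1275 156
python3 -m inch '[{"travel":[0,0,0.1],"roll":0},{"travel":[0,0,0.1],"roll":0},{"travel":[0,0,0.1],"roll":0},{"travel":[0,0,0],"roll":0}]'
python3 -m inch '[{"travel":[0,0,0.08],"roll":0},{"travel":[0,0,0.04],"roll":0},{"travel":[0,0,0],"roll":0}]'
python3 d.py 0.535 0.06 0.1275 156
```

```text
time_s: 32.02
tool_pos: [0.5352, 0.061, 0.1569]
tcp_rot: [3.141, -0.0, 2.822]
ft_force: [-0.0, 0.4, -0.9]
width: 0.0295
finger_force: 60.0
time_s: 32.28
tool_pos: [0.5352, 0.061, 0.1569]
tcp_rot: [-3.142, -0.0, 2.722]
ft_force: [-0.3, -0.3, -2.0]
width: 0.0294
finger_force: 60.0
t=32.3 pos [0.5352 0.061  0.1569] yaw 156.0 j7 1.13 w 0.029 F [-0.3 -0.3 -2. ] | shift [-0.   -0.02  0.59] roll -0.00 (or 30.00)
time_s: 32.78
tool_pos: [0.5353, 0.0605, 0.1413]
tcp_rot: [-3.141, -0.0, 2.721]
ft_force: [1.0, -0.6, -3.6]
width: 0.0292
finger_force: 60.1
time_s: 33.15
tool_pos: [0.5353, 0.0607, 0.1356]
tcp_rot: [-3.141, 0.0, 2.721]
ft_force: [0.7, -0.2, -2.7]
width: 0.0295
finger_force: 60.1
t=33.1 pos [0.5353 0.0607 0.1356] yaw 155.9 j7 1.14 w 0.030 F [ 0.7 -0.2 -2.7] | shift [ 0.   -0.02  0.16] roll -0.02 (or 29.98)
```

It goes in freely; down to the collar.

```bash
python3 -m inch '[{"travel":[0,0,0.06],"roll":0},{"travel":[0,0,0.05],"roll":0},{"travel":[0,0,0.04],"roll":0},{"travel":[0,0,0],"roll":0}]'
python3 -m inch '[{"travel":[0,0,0.04],"roll":0},{"travel":[0,0,0.03],"roll":0},{"travel":[0,0,0],"roll":0}]'
python3 d.py 0.535 0.06 0.1275 156
```

```text
time_s: 33.65
tool_pos: [0.5354, 0.0607, 0.1281]
tcp_rot: [-3.141, 0.0, 2.721]
ft_force: [2.0, -0.8, -2.6]
width: 0.0295
finger_force: 60.1
time_s: 34.02
tool_pos: [0.5355, 0.0607, 0.1274]
tcp_rot: [3.14, 0.001, 2.721]
ft_force: [-2.5, -0.2, 11.2]
width: 0.0292
finger_force: 61.9
t=34.0 pos [0.5355 0.0607 0.1274] yaw 155.9 j7 1.14 w 0.029 F [-2.5 -0.2 11.2] | shift [ 0.   -0.02 -0.  ] roll -0.02 (or 29.98)
```

```bash
python3 -m inch '[{"travel":[0,0,-0.03],"roll":0},{"travel":[0,0,0],"roll":0.8},{"travel":[0,0,0],"roll":0.8},{"travel":[0,0,0],"roll":0.8},{"travel":[0,0,0],"roll":0.8}]' -1 100
python3 -c "
from workcell import *;s=observe();print(s['ft_torque'].round(2))"
python3 -m inch '[{"travel":[0,0,0],"roll":0.8},{"travel":[0,0,0],"roll":0.8},{"travel":[0,0,0],"roll":0.8},{"travel":[0,0,0],"roll":0.8},{"travel":[0,0,0],"roll":0.8}]'
python3 -m inch '[{"travel":[0,0,0],"roll":0.8},{"travel":[0,0,0],"roll":0.8},{"travel":[0,0,0],"roll":0.8},{"travel":[0,0,0],"roll":0.8},{"travel":[0,0,0],"roll":0.8}]'
python3 -c "
from workcell import *;s=observe();print(s['ft_torque'].round(2))"
python3 d.py 0.5355 0.0607 0.1275 36
```

```text
time_s: 34.65
tool_pos: [0.5361, 0.0602, 0.1276]
tcp_rot: [3.141, 0.002, 2.384]
ft_force: [-0.2, -1.2, 4.6]
width: 0.0288
finger_force: 98.9
[-0.4   0.1   0.23]
time_s: 35.28
tool_pos: [0.5361, 0.0602, 0.1276]
tcp_rot: [3.14, 0.001, 1.965]
ft_force: [0.6, -1.9, 5.1]
width: 0.0288
finger_force: 98.9
time_s: 35.9
tool_pos: [0.5362, 0.0603, 0.1276]
tcp_rot: [3.139, 0.0, 1.546]
ft_force: [0.4, -1.1, 4.6]
width: 0.0289
finger_force: 98.9
[-0.32  0.15  0.23]
t=35.9 pos [0.5362 0.0603 0.1276] yaw 88.6 j7 0.07 w 0.029 F [ 0.4 -1.1  4.6] | shift [ 0.01 -0.01  0.  ] roll 8.76 (or -21.24)
```

```bash
python3 -m inch '[{"travel":[0,0,0],"roll":0.8},{"travel":[0,0,0],"roll":0.8},{"travel":[0,0,0],"roll":0.8},{"travel":[0,0,0],"roll":0.8},{"travel":[0,0,0],"roll":0.8}]'
python3 -m inch '[{"travel":[0,0,0],"roll":0.8},{"travel":[0,0,0],"roll":0.8},{"travel":[0,0,0],"roll":0.8},{"travel":[0,0,0],"roll":0.8},{"travel":[0,0,0],"roll":0.8}]'
python3 -c "
from workcell import *;s=observe();print(s['ft_torque'].round(2))"
python3 -m inch '[{"travel":[0,0,0],"roll":0},{"travel":[0,0,0],"roll":0},{"travel":[0,0,0],"roll":0},{"travel":[0,0,0],"roll":0},{"travel":[0,0,0],"roll":0}]' 1
python3 d.py 0.5355 0.0607 0.1275 36
```

```text
time_s: 36.52
tool_pos: [0.5363, 0.0604, 0.1276]
tcp_rot: [3.139, -0.001, 1.127]
ft_force: [0.0, -1.3, 5.3]
width: 0.0292
finger_force: 99.0
time_s: 37.15
tool_pos: [0.5364, 0.0604, 0.1276]
tcp_rot: [3.14, -0.002, 0.708]
ft_force: [0.1, -1.2, 4.4]
width: 0.0292
finger_force: 98.9
[-0.26  0.07  0.17]
time_s: 37.78
tool_pos: [0.5352, 0.0608, 0.1262]
tcp_rot: [-3.141, 0.0, 0.71]
ft_force: [0.4, -0.5, -0.2]
width: 0.0852
finger_force: 0.0
t=37.8 pos [0.5352 0.0608 0.1262] yaw 40.7 j7 -0.68 w 0.085 F [ 0.4 -0.5 -0.2] | shift [ 0.    0.01 -0.03] roll 0.78 (or -29.22)
```

```bash
python3 -m inch '[{"travel":[0,0,0],"roll":-1},{"travel":[0,0,0],"roll":-1},{"travel":[0,0,0],"roll":-1},{"travel":[0,0,0],"roll":-1},{"travel":[0,0,0],"roll":-1}]'
python3 -m inch '[{"travel":[0,0,0],"roll":-1},{"travel":[0,0,0],"roll":-1},{"travel":[0,0,0],"roll":-1},{"travel":[0,0,0],"roll":-1},{"travel":[0,0,0],"roll":-1}]'
python3 -m inch '[{"travel":[0,0,0],"roll":-1},{"travel":[0,0,0],"roll":-1},{"travel":[0,0,0],"roll":-1},{"travel":[0,0,0],"roll":-1},{"travel":[0,0,0],"roll":-1}]'
python3 -m inch '[{"travel":[0,0,0],"roll":0},{"travel":[0,0,0],"roll":0},{"travel":[0,0,0],"roll":0},{"travel":[0,0,0],"roll":0},{"travel":[0,0,0],"roll":0}]' -1 100
python3 -m inch '[{"travel":[0,0,0],"roll":0},{"travel":[0,0,0],"roll":0.8},{"travel":[0,0,0],"roll":0.8},{"travel":[0,0,0],"roll":0.8},{"travel":[0,0,0],"roll":0.8}]'
python3 d.py 0.5355 0.0607 0.1275 -12; python3 -c "
from workcell import *;s=observe();print(s['ft_torque'].round(2))"
```

```text
time_s: 38.4
tool_pos: [0.5353, 0.0607, 0.1263]
tcp_rot: [-3.142, -0.0, 1.237]
ft_force: [0.3, -0.5, 0.5]
width: 0.0856
finger_force: 0.0
time_s: 39.02
tool_pos: [0.5353, 0.0607, 0.1263]
tcp_rot: [-3.142, 0.0, 1.761]
ft_force: [0.9, 0.1, -0.3]
width: 0.0856
finger_force: 0.0
time_s: 39.65
tool_pos: [0.5352, 0.0607, 0.1263]
tcp_rot: [-3.142, -0.0, 2.284]
ft_force: [1.0, 0.2, 0.3]
width: 0.0849
finger_force: 0.0
time_s: 40.28
tool_pos: [0.5355, 0.0609, 0.1265]
tcp_rot: [3.141, 0.0, 2.281]
ft_force: [1.4, -0.0, 2.1]
width: 0.029
finger_force: 98.7
time_s: 40.9
tool_pos: [0.5357, 0.0612, 0.1265]
tcp_rot: [3.14, 0.0, 1.944]
ft_force: [1.5, 1.1, 2.2]
width: 0.0287
finger_force: 98.8
t=40.9 pos [0.5357 0.0612 0.1265] yaw 111.4 j7 0.43 w 0.029 F [1.5 1.1 2.2] | shift [-0.01 -0.01 -0.02] roll 20.57 (or -9.43)
[ 0.19 -0.04  0.25]
```

```bash
python3 -m inch '[{"travel":[0,0,0],"roll":0.9},{"travel":[0,0,0],"roll":0.9},{"travel":[0,0,0],"roll":0.9},{"travel":[0,0,0],"roll":0.9},{"travel":[0,0,0],"roll":0.9}]'
python3 -m inch '[{"travel":[0,0,0],"roll":0.9},{"travel":[0,0,0],"roll":0.9},{"travel":[0,0,0],"roll":0.9},{"travel":[0,0,0],"roll":0.9},{"travel":[0,0,0],"roll":0.9}]'
python3 -m inch '[{"travel":[0,0,0],"roll":0.9},{"travel":[0,0,0],"roll":0.9},{"travel":[0,0,0],"roll":0.9},{"travel":[0,0,0],"roll":0.9},{"travel":[0,0,0],"roll":0.9}]'
python3 -m inch '[{"travel":[0,0,0],"roll":0.9},{"travel":[0,0,0],"roll":0.9},{"travel":[0,0,0],"roll":0.9},{"travel":[0,0,0],"roll":0.9},{"travel":[0,0,0],"roll":0.5}]'
python3 d.py 0.5355 0.0607 0.1275 -12; python3 -c "
from workcell import *;s=observe();print(s['ft_torque'].round(2))"
python3 -m inch '[{"travel":[0,0,0],"roll":0.4},{"travel":[0,0,0],"roll":0.4},{"travel":[0,0,0],"roll":0.4},{"travel":[0,0,0],"roll":0.4}]'
python3 d.py 0.5355 0.0607 0.1275 -12; python3 -c "
from workcell import *;s=observe();print(s['ft_torque'].round(2))"
```

```text
time_s: 41.52
tool_pos: [0.5362, 0.0613, 0.1265]
tcp_rot: [3.139, -0.001, 1.473]
ft_force: [0.9, 0.6, 0.9]
width: 0.0291
finger_force: 98.9
time_s: 42.15
tool_pos: [0.5367, 0.0612, 0.1265]
tcp_rot: [3.139, -0.002, 1.001]
ft_force: [2.3, 0.9, -1.2]
width: 0.0288
finger_force: 98.8
time_s: 42.78
tool_pos: [0.5371, 0.0609, 0.1266]
tcp_rot: [3.139, -0.003, 0.53]
ft_force: [3.6, 0.1, -1.7]
width: 0.029
finger_force: 98.7
time_s: 43.4
tool_pos: [0.5373, 0.0605, 0.1266]
tcp_rot: [3.14, -0.005, 0.102]
ft_force: [3.2, -0.9, -2.2]
width: 0.0291
finger_force: 98.6
t=43.4 pos [0.5373 0.0605 0.1266] yaw 5.8 j7 -1.21 w 0.029 F [ 3.2 -0.9 -2.2] | shift [-0.04 -0.01 -0.02] roll 2.97 (or -27.03)
[-0.1  -0.84  0.15]
time_s: 43.9
tool_pos: [0.5373, 0.0603, 0.1266]
tcp_rot: [3.141, -0.005, -0.066]
ft_force: [5.8, -0.8, -3.0]
width: 0.0293
finger_force: 98.7
t=43.9 pos [0.5373 0.0603 0.1266] yaw -3.8 j7 -1.35 w 0.029 F [ 5.8 -0.8 -3. ] | shift [-0.04 -0.01 -0.02] roll 1.37 (or -28.63)
[-0.26 -1.4   0.18]
```

Not at the stop yet: the twist is still at friction level. I continue in small steps until it rises.

```bash
T='from workcell import *;s=observe();print(s["ft_torque"].round(2))'
python3 -m inch '[{"travel":[0,0,0],"roll":0.4},{"travel":[0,0,0],"roll":0.4},{"travel":[0,0,0],"roll":0}]'; python3 -c "$T"
python3 -m inch '[{"travel":[0,0,0],"roll":0.4},{"travel":[0,0,0],"roll":0.3},{"travel":[0,0,0],"roll":0}]'; python3 -c "$T"
python3 -m inch '[{"travel":[0,0,0],"roll":0.3},{"travel":[0,0,0],"roll":0.3},{"travel":[0,0,0],"roll":0}]'; python3 -c "$T"
```

```text
time_s: 44.28
tool_pos: [0.5373, 0.0602, 0.1266]
tcp_rot: [3.141, -0.005, -0.149]
ft_force: [5.1, -1.4, -3.0]
width: 0.0288
finger_force: 98.7
[-0.26 -1.33  0.08]
time_s: 44.65
tool_pos: [0.5373, 0.0601, 0.1266]
tcp_rot: [3.141, -0.005, -0.223]
ft_force: [5.0, -1.6, -2.4]
width: 0.0289
finger_force: 98.8
[-0.3  -1.37  0.06]
time_s: 45.02
tool_pos: [0.5372, 0.0601, 0.1266]
tcp_rot: [3.141, -0.005, -0.286]
ft_force: [6.2, -1.4, -2.7]
width: 0.0289
finger_force: 98.8
[-0.27 -1.34  0.07]
```

```bash
T='from workcell import *;s=observe();print(s["ft_torque"].round(2),s["joint_efforts"][6].round(2))'
python3 -m inch '[{"travel":[0,0,0],"roll":0.4},{"travel":[0,0,0],"roll":0.4},{"travel":[0,0,0],"roll":0}]'; python3 -c "$T"
python3 - <<'E'
from h import *
p,d=snapshot('scene'); K,M=cam('scene'); u,v=proj(K,M,[[.535,.07,.11]])[0].astype(int); cv2.imwrite('pics/s4.png',cv2.resize(p[v-36:v+36,u-48:u+48,::-1],(800,600),interpolation=cv2.INTER_CUBIC))
E
```

```text
time_s: 45.4
tool_pos: [0.5372, 0.06, 0.1266]
tcp_rot: [3.141, -0.005, -0.369]
ft_force: [5.5, -1.5, -2.9]
width: 0.029
finger_force: 98.9
[-0.35 -1.35  0.23] -0.25
```

View pics/s4.png

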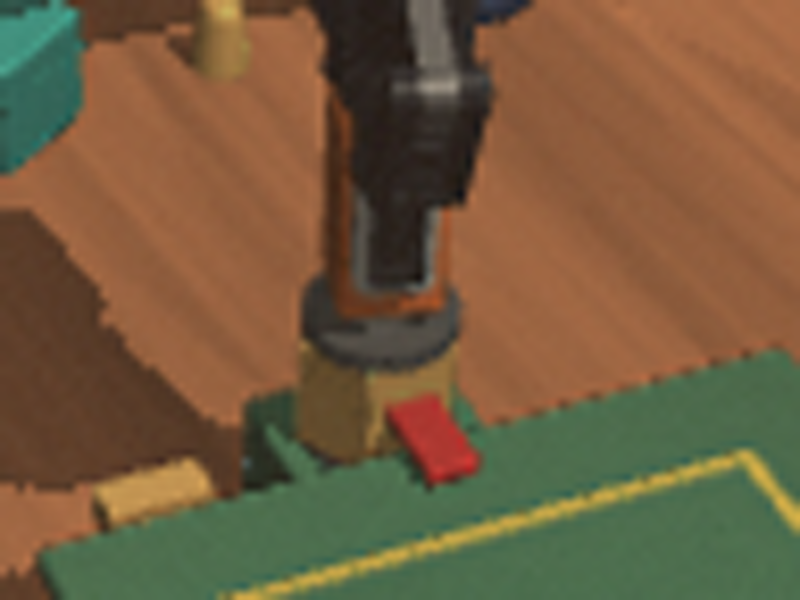

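The red tongue at (435,440) now lies over the lid's edge, nearly square to it. I keep turning until the torque rises clearly.

```bash
T='from workcell import *;s=observe();print(s["ft_torque"].round(2),s["joint_efforts"][6].round(2))'
python3 -m inch '[{"travel":[0,0,0],"roll":0.3},{"travel":[0,0,0],"roll":0.3},{"travel":[0,0,0],"roll":0}]'; python3 -c "$T"
python3 -m inch '[{"travel":[0,0,0],"roll":0.3},{"travel":[0,0,0],"roll":0.3},{"travel":[0,0,0],"roll":0}]'; python3 -c "$T"
python3 - <<'E'
from h import *
# tongue direction from scene: red pixels on plane z=.089
p,d=snapshot('scene'); K,M=cam('scene'); P=cloud(K,M,d); h=cv2.cvtColor(p,cv2.COLOR_RGB2HSV)
t=((h[...,0]<6)|(h[...,0]>175))&(h[...,1]>150)&(h[...,2]>150)&(np.hypot(P[...,0]-.535,P[...,1]-.06)<.07)&(P[...,2]>.085)
q=ray(K,M,np.argwhere(t)[:,::-1],.089)[:,:2]; print(t.sum(),rect(q)); c=q.mean(0); print(c,np.degrees(np.arctan2(c[1]-.0605,c[0]-.5352)),'want ~83.8')
E
```

```text
time_s: 45.82
tool_pos: [0.5373, 0.06, 0.1266]
tcp_rot: [3.141, -0.005, -0.43]
ft_force: [4.3, -1.7, -3.0]
width: 0.029
finger_force: 98.9
[-0.49 -1.43  0.64] -0.67
time_s: 46.2
tool_pos: [0.5372, 0.0599, 0.1267]
tcp_rot: [3.141, -0.005, -0.492]
ft_force: [4.9, -2.0, -2.4]
width: 0.0291
finger_force: 99.0
[-0.52 -1.34  0.84] -0.88
52 (array([542.3,  97.6]), array([29.3, 12.5]), 82.6)
[0.54225773 0.09771306] 79.26099028997504 want ~83.8
```

Torque passed 0.8 N m, against 0.25 of friction, and the tongue axis is at 82.6° against about 83.8° expected, so the lock is at its stop. I release, re-seat the grip to drop the wind-up, and lift.

```bash
python3 -m inch '[{"travel":[0,0,0],"roll":0},{"travel":[0,0,0],"roll":0},{"travel":[0,0,0],"roll":0},{"travel":[0,0,0],"roll":0},{"travel":[0,0,0],"roll":-0.6}]' 1
python3 d.py 0.535 0.0605 0.1265 -25
python3 -m inch '[{"travel":[0,0,0],"roll":0},{"travel":[0,0,0],"roll":0},{"travel":[0,0,0],"roll":0},{"travel":[0,0,0],"roll":0},{"travel":[0,0,0],"roll":0}]' -1 40
python3 -m inch '[{"travel":[0,0,0],"roll":0},{"travel":[0,0,-0.15],"roll":0},{"travel":[0,0,-0.2],"roll":0},{"travel":[0,0,-0.2],"roll":0},{"travel":[0,0,-0.2],"roll":0}]'
python3 -m inch '[{"travel":[0,0,-0.6],"roll":0},{"travel":[0,0,-0.6],"roll":0},{"travel":[0,0,-0.5],"roll":0},{"travel":[0,0,0],"roll":0}]'
python3 d.py 0.4418 -0.325 0.25 0
python3 - <<'E'
from h import *
p,d=snapshot('scene'); K,M=cam('scene'); P=cloud(K,M,d); h=cv2.cvtColor(p,cv2.COLOR_RGB2HSV)
t=((h[...,0]<6)|(h[...,0]>175))&(h[...,1]>150)&(h[...,2]>150)&(np.hypot(P[...,0]-.535,P[...,1]-.06)<.07)&(P[...,2]>.085)
q=ray(K,M,np.argwhere(t)[:,::-1],.089)[:,:2]; print(t.sum(),rect(q))
u,v=proj(K,M,[[.535,.07,.15]])[0].astype(int); cv2.imwrite('pics/s5.png',cv2.resize(p[v-60:v+60,u-80:u+80,::-1],(800,600),interpolation=cv2.INTER_CUBIC))
E
```

```text
time_s: 46.88
tool_pos: [0.5351, 0.0608, 0.1262]
tcp_rot: [3.141, 0.0, -0.43]
ft_force: [0.9, 0.4, -0.9]
width: 0.0855
finger_force: 0.0
t=46.9 pos [0.5351 0.0608 0.1262] yaw -24.6 j7 -1.66 w 0.085 F [ 0.9  0.4 -0.9] | shift [ 0.    0.01 -0.01] roll 0.06 (or -29.94)
time_s: 47.5
tool_pos: [0.5353, 0.0608, 0.1264]
tcp_rot: [-3.141, 0.0, -0.432]
ft_force: [-0.6, 0.4, 1.5]
width: 0.0298
finger_force: 39.3
time_s: 48.12
tool_pos: [0.5272, 0.064, 0.1517]
tcp_rot: [3.132, 0.017, -0.429]
ft_force: [7.6, 0.4, -50.5]
width: 0.029
finger_force: 45.3
time_s: 48.62
tool_pos: [0.5363, 0.0603, 0.2502]
tcp_rot: [-3.14, -0.003, -0.431]
ft_force: [0.2, 0.3, -2.6]
width: 0.0293
finger_force: 51.0
t=48.6 pos [0.5363 0.0603 0.2502] yaw -24.7 j7 -1.75 w 0.029 F [ 0.2  0.3 -2.6] | shift [ 1.5   7.79 -0.  ] roll -4.12 (or 25.88)
53 (array([541.3,  97.6]), array([29.4, 12.7]), 85.3)
```

View pics/s5.png

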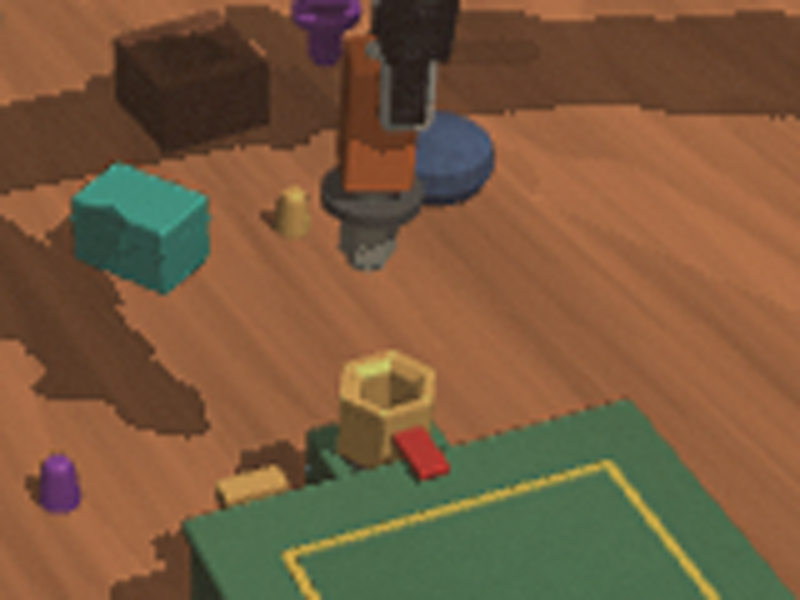

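The tongue still lies over the lid. The pull-out bound at 50 N, so the key may have slid in the grip. I measure the lock again and how the key hangs.

```bash
python3 - <<'E'
from h import *
s=observe();p,d=snapshot('scene'); K,M=cam('scene'); P=cloud(K,M,d); h=cv2.cvtColor(p,cv2.COLOR_RGB2HSV).astype(int)
near=(np.hypot(P[...,0]-.536,P[...,1]-.06)<.04)&(P[...,2]>.13)&(d>.1)
q=P[near]; print('lowest z',np.percentile(q[:,2],[0,1,3]).round(4))
for z in np.arange(.15,.27,.008):
    w=q[abs(q[:,2]-z)<.004]
    if len(w): uv=proj(K,M,w); print(round(z,3),len(w),w.mean(0).round(4),'u %.1f..%.1f'%(uv[:,0].min(),uv[:,0].max()))
o=near&(h[...,0]<16)&(h[...,1]>120); print('orange z',P[o][:,2].min(),P[o][:,2].max())
E
python3 -m inch '[{"travel":[0.12,0.65,0],"roll":0},{"travel":[0.12,0.65,0],"roll":0},{"travel":[0,0,0],"roll":0}]'
python3 sock.py; python3 d.py 0.4418 -0.325 0.25 0
```

```text
lowest z [0.1697 0.1843 0.2069]
0.166 3 [0.5521 0.0623 0.1698] u 274.0..279.0
0.174 18 [0.5511 0.0639 0.1747] u 272.0..283.0
0.182 38 [0.5518 0.0638 0.182 ] u 272.0..283.0
0.19 29 [0.5524 0.064  0.1897] u 272.0..283.0
0.198 9 [0.5482 0.0739 0.2004] u 272.0..288.0
0.206 135 [0.5524 0.066  0.2068] u 269.0..288.0
0.214 19 [0.5502 0.0697 0.2153] u 273.0..286.0
0.222 46 [0.5528 0.0695 0.2222] u 272.0..286.0
0.23 52 [0.5527 0.0685 0.2299] u 272.0..287.0
0.238 56 [0.5515 0.0689 0.2382] u 272.0..287.0
0.246 40 [0.5542 0.0684 0.2461] u 272.0..288.0
0.254 46 [0.5532 0.0722 0.254 ] u 273.0..290.0
0.262 61 [0.5518 0.0765 0.2621] u 273.0..290.0
0.27 74 [0.5519 0.0716 0.2702] u 273.0..291.0
orange z 0.1698060265832423 0.3979082697393439
time_s: 49.1
tool_pos: [0.517, -0.0069, 0.2477]
tcp_rot: [3.14, 0.002, -0.438]
ft_force: [0.1, -0.2, -2.1]
width: 0.0289
finger_force: 50.9
wrist 945
wrist 945 (array([536.4,  60.1]), array([47.8, 41.8]), -65.8) circ ((536.0916748046875, 60.136959075927734), 24.09223747253418)
 flat dir 25.0 across 42.8
 tongue 228 (array([539.5,  98.7]), array([20.2, 14.6]), 85.4)
top 0
t=49.2 pos [ 0.5183 -0.0027  0.2476] yaw -24.7 j7 -1.66 w 0.029 F [ 0.7  0.8 -2.7] | shift [ 1.31  6.49 -0.05] roll -4.12 (or 25.88)
```

```bash
python3 - <<'E'
from h import *
for n in('scene','top','wrist'):
    s=observe();p,d=snapshot(n); K,M=cam(n,s); P=cloud(K,M,d); h=cv2.cvtColor(p,cv2.COLOR_RGB2HSV).astype(int)
    box=(P[...,0]>.42)&(P[...,0]<.69)&(P[...,1]>.06)&(P[...,1]<.33)&(abs(P[...,2]-.082)<.006)&(d>.1)
    g=box&(h[...,0]>36)&(h[...,0]<95)&(h[...,1]>50); g=cv2.morphologyEx(g.astype(np.uint8),cv2.MORPH_OPEN,np.ones((5,5)))>0
    y=box&(h[...,0]>15)&(h[...,0]<34)&(h[...,1]>100)&(h[...,2]>100)
    for nm,m in(('lid',g),('gold',y)):
        if m.sum()>60:
            q=ray(K,M,np.argwhere(m)[:,::-1],.082)[:,:2]; print(n,nm,m.sum(),rect(q))
            # robust -y edge yaw : per 5 mm bin in x, 
            b=np.round(q[:,0]/.006); e=np.array([[k*.006,q[b==k,1].min()] for k in np.unique(b)]); e=e[5:-5]
            l=cv2.fitLine(np.float32(e),cv2.DIST_HUBER,0,.001,.001).ravel(); print('   -y edge yaw',np.degrees(np.arctan(l[1]/l[0])).round(2),len(e))
E
```

```text
scene lid 6891 (array([555.6, 195.9]), array([222.7, 208.9]), -6.0)
   -y edge yaw -6.72 31
scene gold 647 (array([552.8, 185.8]), array([245.1, 221.1]), 83.9)
   -y edge yaw -0.26 28
top lid 2554 (array([557.2, 248.9]), array([219.1,  82.3]), -6.4)
   -y edge yaw -10.54 27
top gold 312 (array([557.1, 253.9]), array([222.4,  83.3]), -6.5)
   -y edge yaw -6.84 26
wrist lid 25073 (array([550.7, 188.8]), array([219.3, 205.9]), -6.3)
   -y edge yaw -6.46 28
wrist gold 2217 (array([564.4, 187. ]), array([245.5, 206.7]), -86.4)
   -y edge yaw -1.0 25
```

Lid yaw is about -6.2° and the tongue is at about 85°, so it sits at the stop within measuring error. The key slid about 20 mm down in the grip, with its tip now about 79 mm below the TCP, but it hangs upright. I take it to the stand.

```bash
python3 -m inch '[{"travel":[0.131,0.649,0],"roll":0},{"travel":[0.131,0.649,0],"roll":0},{"travel":[0.131,0.649,0],"roll":0},{"travel":[0.131,0.649,0],"roll":0},{"travel":[0.131,0.649,0],"roll":0}]'
python3 -m inch '[{"travel":[0.131,0.649,0],"roll":0},{"travel":[0.131,0.649,0],"roll":0},{"travel":[0.131,0.649,0],"roll":0},{"travel":[0.131,0.649,0],"roll":0},{"travel":[0.131,0.649,0],"roll":0}]'
python3 -m inch '[{"travel":[0,0,0.5],"roll":0},{"travel":[0,0,0.5],"roll":0},{"travel":[0,0,0.4],"roll":0},{"travel":[0,0,0],"roll":0},{"travel":[0,0,0],"roll":0}]'
python3 d.py 0.4418 -0.325 0.092 0
python3 - <<'E'
from h import *
s=observe();x,y=s['tool_pos'][:2]
p,d=snapshot('scene'); K,M=cam('scene'); P=cloud(K,M,d)
near=(np.hypot(P[...,0]-x,P[...,1]-y)<.045)&(P[...,2]>.055)&(P[...,2]<.2)&(d>.1)
for z in np.arange(.06,.2,.012):
    w=P[near&(abs(P[...,2]-z)<.006)]
    if len(w): uv=proj(K,M,w);ax=proj(K,M,[[x,y,z]])[0]; print(round(z,3),len(w),'u mid %.1f width %d axis %.1f'%((uv[:,0].min()+uv[:,0].max())/2,np.ptp(uv[:,0]),ax[0]))
u,v=proj(K,M,[[x,y,.08]])[0].astype(int); cv2.imwrite('pics/s6.png',cv2.resize(p[v-45:v+45,u-60:u+60,::-1],(800,600),interpolation=cv2.INTER_CUBIC))
p,d=snapshot('top'); cv2.imwrite('pics/t6.png',p[:,:,::-1])
E
```

```text
time_s: 49.98
tool_pos: [0.4812, -0.1642, 0.2485]
tcp_rot: [3.142, 0.0, -0.429]
ft_force: [-0.1, -0.2, -2.5]
width: 0.0293
finger_force: 50.9
time_s: 50.6
tool_pos: [0.4436, -0.3254, 0.2483]
tcp_rot: [-3.141, 0.001, -0.429]
ft_force: [0.1, -0.1, -1.6]
width: 0.0291
finger_force: 50.9
time_s: 51.22
tool_pos: [0.4436, -0.3255, 0.1794]
tcp_rot: [3.141, -0.001, -0.43]
ft_force: [0.5, 0.0, -1.6]
width: 0.0289
finger_force: 50.9
t=51.2 pos [ 0.4436 -0.3255  0.1794] yaw -24.6 j7 -0.97 w 0.029 F [ 0.5  0.  -1.6] | shift [-0.04  0.    1.75] roll -4.11 (or 25.89)
0.096 2 u mid 237.0 width 4 axis 241.3
0.108 23 u mid 237.0 width 7 axis 241.3
0.12 32 u mid 237.0 width 7 axis 241.2
0.132 58 u mid 237.0 width 14 axis 241.1
0.144 38 u mid 237.0 width 14 axis 241.0
0.156 42 u mid 237.0 width 10 axis 240.9
0.168 43 u mid 237.0 width 10 axis 240.8
0.18 36 u mid 238.0 width 12 axis 240.7
0.192 51 u mid 238.0 width 12 axis 240.7
```

View pics/s6.png

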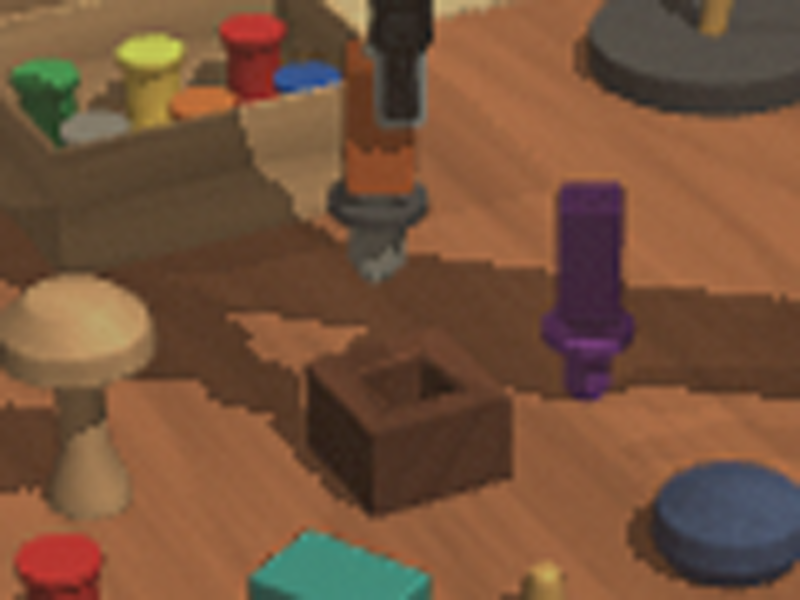

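The crop shows the key upright, but its axis at (377,240) is left of the hole centre at (410,378): it slid sideways in the pads. I work out the offset along the tool's x axis.

```bash
python3 - <<'E'
from h import *
s=observe();R=Ro.from_euler('xyz',s['tcp_rot']).as_matrix();t=s['tool_pos']
n='scene';p,d=snapshot(n);K,M=cam(n);P=cloud(K,M,d);h=cv2.cvtColor(p,cv2.COLOR_RGB2HSV).astype(int)
near=(np.hypot(P[...,0]-t[0],P[...,1]-t[1])<.045)&(d>.1)
col=near&(P[...,2]>.124)&(P[...,2]<.145)&(h[...,1]<110); q=P[col]
print('collar',col.sum(),q.min(0).round(3),q.max(0).round(3))
uv=np.argwhere(col)[:,::-1]; um=(uv[:,0].min()+uv[:,0].max())/2
z=.137
f=lambda a:proj(K,M,[[t[0]+a*R[0,0],t[1]+a*R[1,0],z]])[0]
print('u',um,[ (a,f(a).round(1)) for a in(-.02,-.01,0,.01,.02)],'hole',proj(K,M,[[.4418,-.325,.045]])[0].round(1))
# in-tool coordinates of key surface
w=(P[near&(P[...,2]>.10)&(P[...,2]<.165)]-t)@R; print('tool x range %.4f..%.4f  y %.4f..%.4f'%(*np.percentile(w[:,0],[1,99]),*np.percentile(w[:,1],[1,99])))
E
```

```text
collar 85 [ 0.435 -0.347  0.124] [ 0.477 -0.304  0.143]
u 237.0 [(-0.02, array([247.9, 115.2])), (-0.01, array([244.5, 115.3])), (0, array([241. , 115.4])), (0.01, array([237.6, 115.5])), (0.02, array([234.1, 115.6]))] hole [242.3 142.7]
tool x range -0.0084..0.0318  y -0.0254..0.0064
```

```bash
python3 -m inch '[{"travel":[-0.27,0,0],"roll":0},{"travel":[0,0,0.4],"roll":0},{"travel":[0,0,0.3],"roll":0},{"travel":[0,0,0.2],"roll":0},{"travel":[0,0,0.2],"roll":0}]'
python3 -m inch '[{"travel":[0,0,0.15],"roll":0},{"travel":[0,0,0.15],"roll":0},{"travel":[0,0,0.15],"roll":0},{"travel":[0,0,0],"roll":0}]'
python3 d.py 0.4313 -0.3205 0.092 0
```

```text
time_s: 52.0
tool_pos: [0.4306, -0.3198, 0.1234]
tcp_rot: [3.141, -0.0, -0.431]
ft_force: [-0.2, 0.1, -2.3]
width: 0.0292
finger_force: 51.0
time_s: 52.5
tool_pos: [0.4303, -0.3194, 0.1006]
tcp_rot: [-3.141, 0.001, -0.431]
ft_force: [0.0, -0.6, -1.2]
width: 0.0291
finger_force: 51.0
t=52.5 pos [ 0.4303 -0.3194  0.1006] yaw -24.7 j7 -0.91 w 0.029 F [ 0.  -0.6 -1.2] | shift [0.03 0.01 0.17] roll -4.12 (or 25.88)
```

In the hole with no contact force. Now down until the collar touches.

```bash
python3 -m inch '[{"travel":[0,0,0.06],"roll":0},{"travel":[0,0,0.06],"roll":0},{"travel":[0,0,0],"roll":0}]'
python3 -m inch '[{"travel":[0,0,0.04],"roll":0},{"travel":[0,0,0.03],"roll":0},{"travel":[0,0,0],"roll":0}]'
python3 -m inch '[{"travel":[0,0,0.04],"roll":0},{"travel":[0,0,0],"roll":0}]'
```

```text
time_s: 52.88
tool_pos: [0.4305, -0.3197, 0.0951]
tcp_rot: [-3.141, 0.0, -0.431]
ft_force: [0.1, -1.0, -1.7]
width: 0.0291
finger_force: 51.0
time_s: 53.25
tool_pos: [0.431, -0.3201, 0.0932]
tcp_rot: [-3.141, -0.001, -0.431]
ft_force: [-2.0, 0.9, 7.0]
width: 0.029
finger_force: 52.0
time_s: 53.5
tool_pos: [0.4318, -0.3206, 0.0929]
tcp_rot: [-3.14, -0.003, -0.431]
ft_force: [-2.1, 3.3, 15.4]
width: 0.029
finger_force: 53.2
```

Contact comes at 0.093 (expected 0.092), so the collar is on the rim. I release, rise, move aside and check.

```bash
python3 -m inch '[{"travel":[0,0,-0.03],"roll":0},{"travel":[0,0,0],"roll":0},{"travel":[0,0,0],"roll":0},{"travel":[0,0,0],"roll":0},{"travel":[0,0,0],"roll":0}]' 1
python3 -m inch '[{"travel":[0,0,-0.4],"roll":0},{"travel":[0,0,-0.7],"roll":0},{"travel":[0,0,-0.7],"roll":0},{"travel":[0,0,-0.7],"roll":0},{"travel":[0,0,-0.7],"roll":0}]'
python3 -m inch '[{"travel":[-0.3,-0.7,0],"roll":0},{"travel":[-0.3,-0.7,0],"roll":0},{"travel":[-0.3,-0.7,0],"roll":0},{"travel":[-0.3,-0.7,0],"roll":0},{"travel":[0,0,0],"roll":0}]'
python3 sock.py
python3 - <<'E'
from h import *
for n in('wrist','top'):
    s=observe();p,d=snapshot(n);K,M=cam(n,s);P=cloud(K,M,d)
    m=(P[...,2]>.1)&(P[...,2]<.14)&(d>.05)&(np.hypot(P[...,0]-.443,P[...,1]+.325)<.03)
    if m.sum()>20: z=np.median(P[m][:,2]);m&=abs(P[...,2]-z)<.004;print(n,'key top z',z.round(4),rect(ray(K,M,np.argwhere(m)[:,::-1],z)[:,:2]))
    if n=='top': cv2.imwrite('pics/t7.png',cv2.resize(p[:,:,::-1],(800,600)))
E
python3 d.py 0.4 -0.2 0.25
```

```text
time_s: 54.12
tool_pos: [0.4305, -0.3197, 0.0911]
tcp_rot: [3.142, 0.0, -0.431]
ft_force: [0.9, -0.0, -1.2]
width: 0.0853
finger_force: 0.0
time_s: 54.75
tool_pos: [0.4304, -0.3203, 0.254]
tcp_rot: [3.141, -0.002, -0.432]
ft_force: [1.0, -0.2, -0.8]
width: 0.0853
finger_force: 0.0
time_s: 55.38
tool_pos: [0.4357, -0.1639, 0.252]
tcp_rot: [-3.138, -0.0, -0.424]
ft_force: [0.2, -0.2, -1.4]
width: 0.0854
finger_force: 0.0
wrist 1066
wrist 1066 (array([535.2,  58.5]), array([48.1, 43.7]), 53.9) circ ((535.8048706054688, 59.00773620605469), 25.08111000061035)
 flat dir 24.0 across 44.8
 tongue 41 (array([535.6,  96.6]), array([13.1,  5.5]), -38.1)
top 219
top 219 (array([535.6,  58.1]), array([46.3, 41.5]), 54.9) circ ((535.531005859375, 58.06603240966797), 23.75250244140625)
 flat dir 25.0 across 41.8
 tongue 65 (array([538.8,  94.6]), array([22.3, 13.3]), 88.3)
wrist key top z 0.1179 (array([ 441.1, -322. ]), array([30.7, 28.7]), 65.3)
t=55.6 pos [ 0.4343 -0.1695  0.2521] yaw -24.9 j7 -1.41 w 0.085 F [-0.6 -0.1  0.3] | shift [-0.36  0.84  0.04]
```

View pics/t7.png

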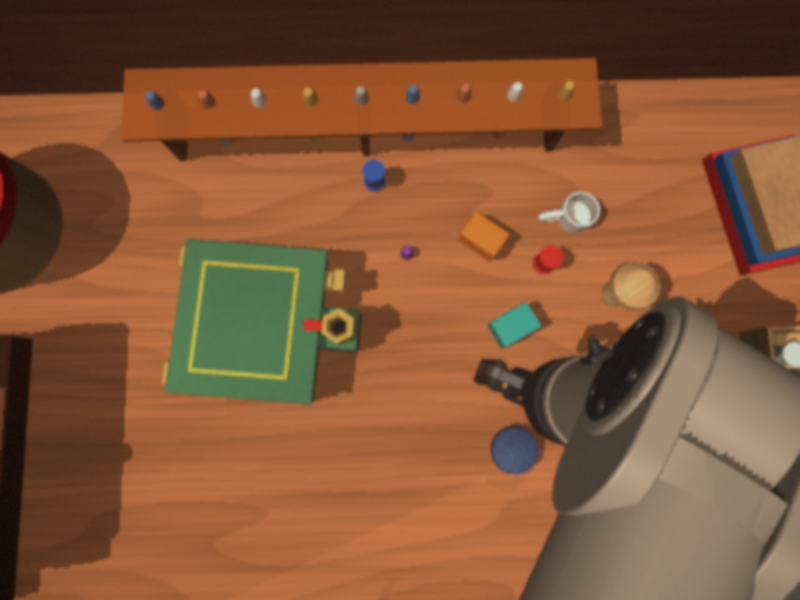

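The key's top is at 118 mm, so it is fully seated. The top view shows the lid shut, the tongue over its edge at (312,325), and everything it shows of the other pieces where it was. Hex flats read 24–25°, which puts the lock at its stop. Handing in.

```bash
python3 -c "
from workcell import *
print(close_job())"
```

```text
the job is handed in; nothing more can be done
None
```

I handed the job in: both cases (cream and blue) are in the shut chest, the lock is at its stop to within about 1° by camera, and the key is fully down in its stand; the other pieces looked unmoved, except the brass thimble and purple look-alike, which the arm hid in the last top view.

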